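Seat the bin label stand and hold the spring clip open over its card

ROBOT

A 6-joint arm with a two-finger parallel gripper is mounted at the origin on the work surface. World frame = base frame: x ahead of the robot, y to its left, z up, the work surface at z = 0. Lengths are in mm, angles in rad, forces in N, time in s.
With the tool pointing down it reaches from about 275 to 1000 mm from the base axis. Payload 8.4 kg.
Tool frame: the origin (TCP) lies midway between the tips of the shut fingers; the grasp point (between the pads) lies r.grip_point_offset behind it (r.grip_point_offset is the distance from the TCP to the grasp point, in mm); z points along the fingers, y is the direction in which the jaws open and shut (so a half turn about z gives the same grasp; the last joint's range is limited). The gripper opens to 85 mm and grips with 20 to 120 N. Pads are 22 mm wide; open, the fingers measure 114 mm over their backs; the gripper's body (76 mm by 85 mm) begins 54 mm behind the grasp point. The pads swing forward as they close: fully open they stand 13 mm farther back than shut.
Start: joints at [-1.192, 0.353, 1.633, -0, 1.155, -0.002], TCP at [232.288, -580.233, 231.281] pointing down, gripper open.
Joint ranges: [-2.63, 2.63], [-0.92, 2.1], [0.06, 2.66], [-1.3, 4.44], [0, 2.69], [-3.02, 3.02]. Speed limits (rad/s): [2.22, 2.22, 2.79, 3.14, 3.14, 3.14].

INTERFACE

Orientations are given as [roll, pitch, yaw] about the fixed x, y, z axes, in that order (R = Rz(yaw) Ry(pitch) Rx(roll)).
In Python, from rig import r gives the robot as it stands.
- The arm moves only by the tool move_arm, never from a script. Its argument "targets" is one flat list of numbers, 5 for each row, row after row: the gripper's target within -1 to 1 (fully open at 1, half-way at 0, shut at -1), then the shift along the tool's x, y, z in cm, then the turn about the tool's z in degrees. In form: [gripper, tx, ty, tz, turn, gripper, tx, ty, tz, turn, ...]. A call has 1 to 10 rows; each row is the pose to reach, as a shift and turn from the pose commanded when the call began, along the tool's axes at that moment; what a row does not reach only later rows make up. A row lasts 1/10 s, in which the tool goes at most 50 mm and 8.59 degrees, less where a joint would pass 70% of its speed; a pose out of reach is approached as far as the arm can. A call with a gripper value outside its range is refused whole. The fingers move at their own pace and stop on an object; "squeeze" is the grip in N (left out, the last holds). Time passes only in rows, so rows that repeat a pose let the fingers close. It gives the time, the measured TCP pose, the force and the opening at its end, in the units of the state.
- r.sense(): the state, without advancing time (a new reading comes with each control period).
- r.grab_frame(name): name is "scene" or "top" or "wrist"; returns a dict with "img" (480x640x3 uint8, blue, green, red), "K" (3x3 intrinsics, pixels), "k1" (the pictures are not rectified: a ray, as slopes to the right and down, at radius r is drawn at 1 + k1 r^2 times it, then the intrinsics apply), "world_to_cam" (4x4, takes a point from world to camera coordinates). Camera axes: x right, y down, z forward; pixel columns grow to the right and rows downward; lengths in mm; the calibration is good to about 2 mm. A picture is of the moment at which its call begins. There is no depth.
- r.sign_off(): hands the job in, once; it reports no verdict.
Trained networks look in a picture, given as the dict that the camera call returned (one of the last four; its "shot" number tells which), for a name from the list of things; names that differ only in an ending like _2 or _b are one class to them, and where a whole thing is asked for, a point or a joint stands for the part that bears it (a point fixed in the world has none). Each returns a list of dicts, best first, with "conf" (0 to 1); they miss things now and then, are a little off and sometimes report something else, mostly with a low value. They report only what shows in the picture. A call takes as long as a camera call. They do not tell look-alikes from the thing itself.
- r.outline_of(picture, thing): "region" (480x640 bool, what is visible of it).
- r.mark_of(picture, thing): "position" ([x, y, z] in mm, in world coordinates, good to about 4 mm: a listed point, or the origin of a listed thing).
The state is a dict: "clock": time; "qpos": joint angles; "qvel": joint speeds; "joint_efforts": joint torques, N m; "eef_pos": TCP position; "tcp_rot": TCP orientation; "contact_force": force on the tool from outside, world axes, zero at the start; "wrist_torque": the same for the moment, N m; "opening": opening from 0.0 (shut) to 1.0 (fully open).
Only numpy, scipy, OpenCV 4.12 (cv2) and the standard library are available. Lean on these libraries where they do the work, as an engineer would, in place of code of your own. Each camera call takes 0.05 s, during which the arm holds its last target.

TASK

Lower the label stand over the two pins of the locating block, either way round and without dropping it, until its backplate lies flush, and let go of it. Then take the spring clip by its handles, spread its jaws against the spring and bring it down astride the thin card's top edge, about midway along the card on either side of the post, the lips reaching about a centimetre below the edge on both faces without touching the stand. Finish while holding the clip gaping there in the gripper, so that a label can be slipped in; do not let it shut, and leave the other things on the table where they are.

Things in the scene. Friction and masses are not known exactly. Their poses are not given: they have to be found in the camera images.
- block_top (a point): Locating block, fixed: dark steel, 90 (x) x 170 (y) x 15 mm high. Point: centre of its top face. On that face stand two upright steel pins at (x, y) = (20, 60) and (-20, -60) mm, 10 mm diameter, 20 mm tall (the top 6 mm taper to 5 mm).
- stand_base (a point): Label stand, loose, about 350 g, starts upright on the table: aluminium backplate 70 (x) x 150 (y) x 8 mm with two 13 mm through holes at (x, y) = (20, 60) and (-20, -60) mm; a wooden post in the middle; a white card along y on both sides of the post. Point: centre of the backplate's underside; z up, x is the card's normal.
- stand_grip (a point): Grip point of the stand, inside the post: 90 mm above the backplate's underside, 18 mm below the post's top. The post is 14 (x) x 30 (y) mm and 108 mm high; grasp it from above across its 14 mm (x).
- card_edge_l (a point): Middle of the free top edge of the card at the +y side of the post, 83 mm above the backplate's underside. The stiff card is 4 mm thick (x); this edge runs along y from 15 to 80 mm off the post's centre, the point being at 50 mm. Axes as the stand's.
- card_edge_r (a point): The same at the -y side of the post.
- clip_pivot (a point): Spring clip, loose, about 80 g, grey plastic with black lips and handle bars, 30 mm wide along y; starts upright on the table on its two shut lips, handles up. Point: middle of the steel pivot (15 mm thick, 36 mm long along y), 40 mm above the lips' underside. Axes are those of half a (the -x half), which leans by half the opening angle when squeezed evenly.
- clip_bar_a (a point): Centre of the round black bar ending the handle of half a: 10 mm diameter, 32 mm long along y; when shut 45 mm above the pivot and 24 mm to its -x side. Pinch both bars from above along x to spread the jaws: 58 mm over the bars' outsides at rest, about 29 mm wide open; about 6 N a finger starts it, 11 N opens it fully.
- clip_bar_b (a point): The same for half b, the +x half.
- clip_lip_a (a point): Middle of the lower inner edge of the lip of half a. Each lip is 10 mm tall, 12 mm thick, 30 mm wide along y; above the lips the jaws are hollowed to 7 mm off the middle plane.
- clip_lip_b (a point): The same for half b. The lips are 1 mm apart when shut, about 24 mm when wide open.
- clip_jaw (a joint): Opening angle of the clip between its halves, rad: 0 shut, 0.6 wide open (a stop); a spring shuts it.
- nipple_tall_mid (a point): Bystander, leave alone: brass pipe nipple standing on end, 26 mm diameter, 55 mm tall. Point at its centre, half-way up.
- nipple_short_mid (a point): Bystander, leave alone: steel hex nipple standing on end, 34 mm diameter (hex 42), 40 mm tall. Point at its centre, half-way up.
- collar_mid (a point): Bystander, leave alone: steel pipe collar (ring), 42 mm outside, 28 mm inside, 28 mm tall. Point at its centre, half-way up.
- plug_mid (a point): Bystander, leave alone: brass plug standing on its 36 mm wide head, 32 mm tall. Point at its centre, half-way up.
- sealant_mid (a point): Bystander, leave alone: white jar with grey cap, 48 mm diameter, 100 mm tall. Point at its centre, half-way up.
- tub_mid (a point): Bystander, leave alone: grey open cup, 72 mm wide, 50 mm tall. Point at its centre, half-way up.
Not all that is in view belongs to the job. What is shaped like the part that bears clip_pivot but yellow is not meant. Of the things that look like the part that bears stand_base, the larger one is meant.

How it is judged (in metres and radians):
On the way:
1. the label stand is flush on the pins and released (horizontal distance between stand_base and block_top below 0.005 m and z of stand_base in the frame of block_top below 0.003 m and angle between stand_base's own z axis and vertical below 0.04 rad and angle between the y axis of stand_base and the y axis of block_top, either way round below 0.06 rad and contact force between the fingers and stand below 0.05 N and linear speed of stand below 0.02 m/s), for 0.3 s.
At the end, for the whole second after the job is handed in: Stand flush on pins (5 mm sideways, 3 mm high, 0.04 rad tilt, 0.06 yaw); clip held (over 3 N), at rest, open over 0.3 rad, not touching the stand (0.3 N); a lip each side, 5 mm off the card's mid-plane and 5 mm below its edge, pivot above it, 25 mm from edge middle, 0.3 rad parallel (horizontal distance between stand_base and block_top below 0.005 m and z of stand_base in the frame of block_top below 0.003 m and angle between stand_base's own z axis and vertical below 0.04 rad and angle between the y axis of stand_base and the y axis of block_top, either way round below 0.06 rad and ((((x of clip_lip_a in the frame of card_edge_l above 0.005 m and x of clip_lip_b in the frame of card_edge_l below -0.005 m) or (x of clip_lip_b in the frame of card_edge_l above 0.005 m and x of clip_lip_a in the frame of card_edge_l below -0.005 m)) and z of each of clip_lip_a, clip_lip_b in the frame of card_edge_l below -0.005 m and z of clip_pivot in the frame of card_edge_l above 0.005 m and y of clip_pivot in the frame of card_edge_l between -0.025 and 0.025 m and angle between the y axis of clip_pivot and the y axis of card_edge_l, either way round below 0.3 rad) or (((x of clip_lip_a in the frame of card_edge_r above 0.005 m and x of clip_lip_b in the frame of card_edge_r below -0.005 m) or (x of clip_lip_b in the frame of card_edge_r above 0.005 m and x of clip_lip_a in the frame of card_edge_r below -0.005 m)) and z of each of clip_lip_a, clip_lip_b in the frame of card_edge_r below -0.005 m and z of clip_pivot in the frame of card_edge_r above 0.005 m and y of clip_pivot in the frame of card_edge_r between -0.025 and 0.025 m and angle between the y axis of clip_pivot and the y axis of card_edge_r, either way round below 0.3 rad)) and value of joint clip_jaw above 0.3 rad and velocity of joint clip_jaw below 0.1 rad/s and contact force between the fingers and clip above 3 N and contact force between clip and stand below 0.3 N and linear speed of clip below 0.03 m/s); the arm keeps its last pose, push and grip.
It fails at once if the stand is dropped from above the pins (height (world z) of stand_base above 0.045 m and contact force between the fingers and stand below 0.02 N).
It fails at once if a bystander is moved by more than 30 mm (distance of any of nipple_tall_mid, nipple_short_mid, collar_mid, plug_mid, sealant_mid, tub_mid from where it was at the start of the episode above 0.03 m).
It also fails if it takes over 59 s, if anything falls off the work surface, if the arm or the gripper's body presses on something with over 40 N, if the wrist force passes 120 N, or if a joint passes its speed limit or range.

## Working session

There is one attempt and no reset: what is moved stays moved. The work goes in short steps, Python scripts to look and compute and a tool call to move; the robot and the scene stay as the last step left them, time stands still between calls to the robot, and variables do not carry over. Pictures are saved under pics/ and viewed, and the job is handed in when it is done.

Besides the shell and the picture viewer there is one more tool, called after "Emit:" as name(argument=value, ...) on one line, values as JSON. move_arm: Moves the arm, as the interface text tells. Its arguments: {"type":"object","properties":{"targets":{"type":"array","items":{"type":"number"}},"squeeze":{"type":"number"}},"required":["targets"]}

```bash
ls -la; mkdir -p pics; cat > h.py <<'E'
import numpy as np, cv2, pickle
from rig import r
def shot(cam,name):
    f=r.grab_frame(cam); cv2.imwrite(f'pics/{name}.png',f['img']); pickle.dump(f,open(f'pics/{name}.pkl','wb')); return f
def proj(f,P):
    P=np.atleast_2d(P).astype(float); T=np.array(f['world_to_cam']); c=P@T[:3,:3].T+T[:3,3]
    s=c[:,:2]/c[:,2:]; rr=(s**2).sum(1,keepdims=True); s=s*(1+f['k1']*rr); K=np.array(f['K'])
    return np.c_[s[:,0]*K[0,0]+K[0,2], s[:,1]*K[1,1]+K[1,2]]
def ray(f,uv):
    K=np.array(f['K']); d=np.array([f['k1'],0,0,0,0.])
    # undistort
    s=cv2.undistortPoints(np.array(uv,float).reshape(-1,1,2),K,d).reshape(-1,2)
    T=np.array(f['world_to_cam']); R=T[:3,:3]; o=-R.T@T[:3,3]
    return o,(np.c_[s,np.ones(len(s))]@R)
def onz(f,uv,z):
    o,d=ray(f,uv); return o+d*((z-o[2])/d[:,2:])
E
python3 - <<'E'
from h import *
print(r.sense(), r.grip_point_offset)
a=shot('scene','s0');b=shot('top','t0');c=shot('wrist','w0')
for n,f in (('scene',a),('top',b),('wrist',c)):
    print(n,f['K'],f['k1'],f['world_to_cam'])
for n,f in (('scene',a),('top',b)):
  for t in ['block_top','stand_base','stand_grip','card_edge_l','clip_pivot','clip_bar_a','clip_bar_b','nipple_tall_mid','nipple_short_mid','collar_mid','plug_mid','sealant_mid','tub_mid']:
    print(n,t,[(np.round(d['position']),round(d['conf'],2)) for d in r.mark_of(f,t)][:5])
E
```

```text
total 12
drwxr-xr-x  3 agent agent 4096 Dec  7 16:27 .
drwxr-xr-x 23 root  root  4096 Dec  7 16:26 ..
drwxr-xr-x  2 agent agent 4096 Dec  7 16:27 pics
{'clock': 0.0, 'qpos': array([-1.19241280e+00,  3.53651175e-01,  1.63415477e+00,  4.40313869e-06,
        1.15519031e+00, -2.39450023e-03]), 'qvel': array([ 0.00263878, -0.00012862,  0.00033694, -0.00058973, -0.00170448,
        0.0006832 ]), 'joint_efforts': array([-1.21066856e-03, -6.05253768e+01, -3.42058682e+01, -2.17598681e-04,
        9.23525076e-03,  2.23510494e-05]), 'eef_pos': array([ 232.10197426, -579.78203239,  230.55095913]), 'tcp_rot': array([-3.14018907e+00, -7.38671305e-06,  3.80776243e-01]), 'contact_force': array([ 0.96829935, -1.07871416, -0.01353432]), 'wrist_torque': array([0.00050859, 0.00275854, 0.04165464]), 'opening': 1.0058226248785433} 18.700000000000003
scene [[515.43783607   0.         318.40672243]
 [  0.         515.43783607 238.64841649]
 [  0.           0.           1.        ]] 0.002993667528356642 [[-3.38959232e-01  9.40687259e-01 -1.46328545e-02  1.62839138e+02]
 [ 7.53508844e-01  2.62134271e-01 -6.0
[... 3044 characters left out ...]
rray([ 528., -286.,   82.]), 0.46), (array([366., 121.,  16.]), 0.3)]
top clip_bar_b [(array([ 456., -403.,   85.]), 0.62), (array([ 482., -285.,   87.]), 0.55), (array([ 478., -355.,   84.]), 0.53), (array([ 528., -286.,   82.]), 0.46), (array([366., 121.,  16.]), 0.3)]
top nipple_tall_mid [(array([692., 158.,  29.]), 0.49)]
top nipple_short_mid [(array([ 361., -110.,   22.]), 0.52)]
top collar_mid [(array([362., 122.,  14.]), 0.5)]
top plug_mid [(array([520.,  19.,  15.]), 0.72), (array([ 674., -178.,   19.]), 0.65), (array([ 479., -286.,   87.]), 0.46)]
top sealant_mid [(array([700.,  13.,  49.]), 0.83)]
top tub_mid [(array([676., 339.,  23.]), 0.75), (array([ 508., -286.,   -1.]), 0.63)]
```

View pics/s0.png

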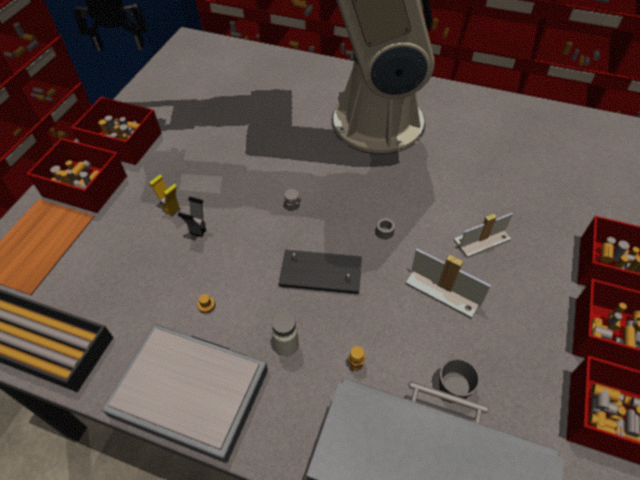

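View pics/t0.png

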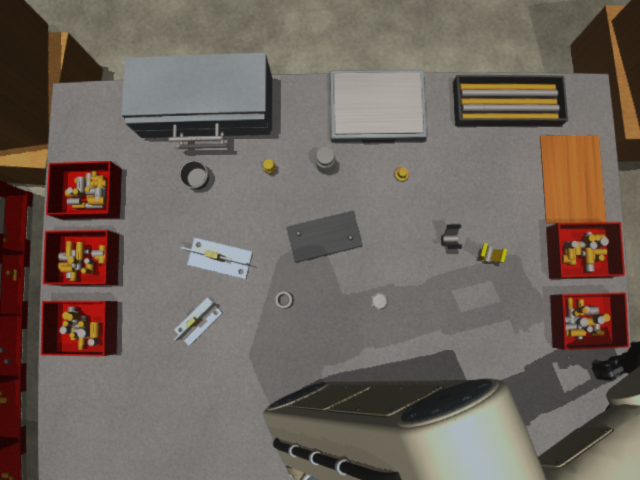

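View pics/w0.png

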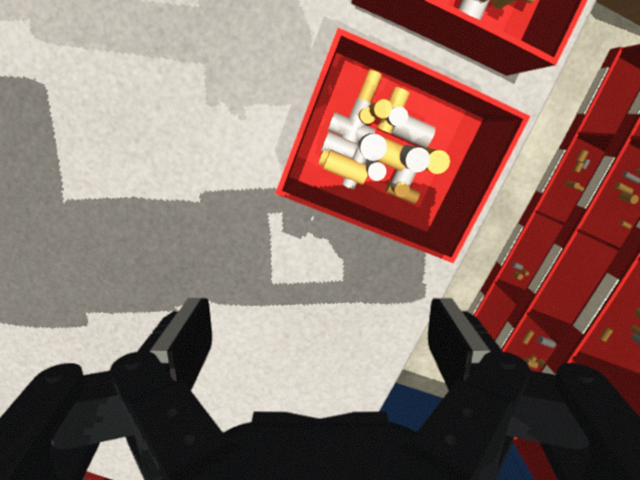

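```bash
python3 - <<'E'
import cv2
a=cv2.imread('pics/t0.png');s=cv2.imread('pics/s0.png')
def c(im,x,y,w,h,k): return cv2.resize(im[y:y+h,x:x+w],None,fx=k,fy=k,interpolation=cv2.INTER_CUBIC)
A=c(a,170,200,200,100,4); B=c(a,425,205,100,75,4); C=c(s,140,165,100,75,4)
cv2.imwrite('pics/cropA.png',A)
cv2.imwrite('pics/cropB.png',cv2.hconcat([B,C]))
cv2.imwrite('pics/cropC.png',c(s,265,200,240,130,3.3))
E
```

```text
(no output)
```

View pics/cropA.png

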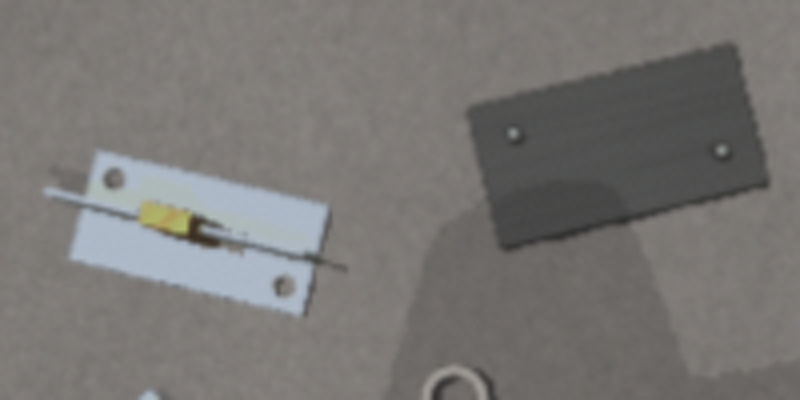

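View pics/cropB.png

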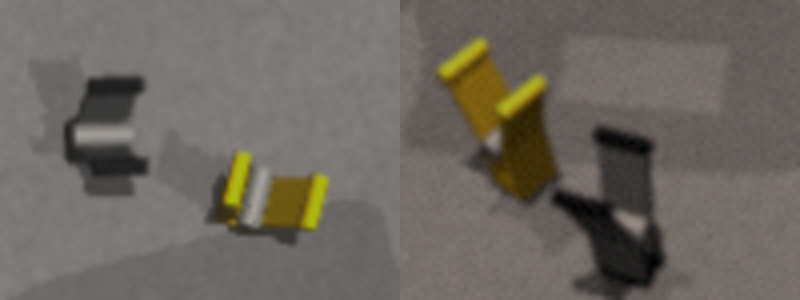

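View pics/cropC.png

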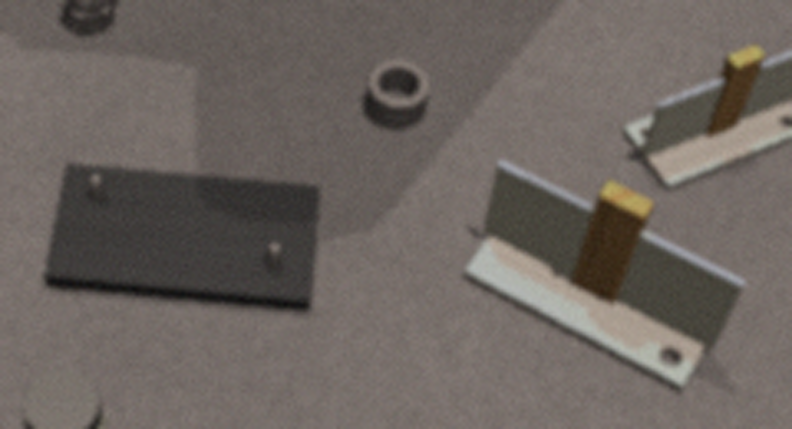

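```bash
cat > fit.py <<'E'
from h import *
from scipy.optimize import least_squares
def load(n): return pickle.load(open(f'pics/{n}.pkl','rb'))
def fit(model,obs,x0):
    # obs: list of (frame, uv list, model idx list)
    def res(p):
        c,s=np.cos(p[2]),np.sin(p[2]); M=model.copy(); W=M.copy(); W[:,0]=p[0]+c*M[:,0]-s*M[:,1]; W[:,1]=p[1]+s*M[:,0]+c*M[:,1]
        return np.concatenate([(proj(f,W[idx])-np.array(uv)).ravel() for f,uv,idx in obs])
    o=least_squares(res,x0,loss='soft_l1'); return o.x, res(o.x).reshape(-1,2)
STAND=np.array([[35,75,8],[35,-75,8],[-35,-75,8],[-35,75,8],[20,60,8],[-20,-60,8],[0,80,83],[0,-80,83],[0,0,108]],float)
BLOCK=np.array([[45,85,15],[45,-85,15],[-45,-85,15],[-45,85,15],[20,60,35],[-20,-60,35]],float)
E
python3 - <<'E'
from fit import *
t=load('t0');s=load('s0')
cA=lambda L:np.array(L)/4+[170-.375,200-.375]
cC=lambda L:np.array(L)/3.3+[265-.35,200-.35]
st=cA([(97,150),(330,206),(305,316),(68,260),(114,179),(285,286),(45,190),(345,267)])
bt=cA([(468,107),(735,42),(768,185),(505,249),(514,133),(722,150)])
# scene: +y to right, +x toward viewer(down)
ss=cC([(685,385),(466,272),(670,355),(743,283),(500,162),(627,198)]); si=[0,1,4,6,7,8]
sb=cC([(308,303),(47,283),(66,165),(318,187),(273,245),(95,178)])
for n,obs in (('top',[(t,st,list(range(8)))]),('scene',[(s,ss,si)]),('both',[(t,st,list(range(8))),(s,ss,si)])):
    x,e=fit(STAND,obs,[472,280,0.2]); print('stand',n,np.round(x,3)); print(np.round(e,1).tolist())
for n,obs in (('top',[(t,bt,list(range(6)))]),('scene',[(s,sb,list(range(6)))]),('both',[(t,bt,list(range(6))),(s,sb,list(range(6)))])):
    x,e=fit(BLOCK,obs,[521,20,0.2]); print('block',n,np.round(x,3)); print(np.round(e,1).tolist())
E
```

```text
stand top [ 4.66303e+02  2.76742e+02 -2.48000e-01]
[[0.5, 0.2], [0.1, 0.1], [-0.6, 0.2], [0.5, -0.1], [0.4, 0.1], [0.1, 0.3], [0.1, 0.3], [-9.7, -3.2]]
stand scene [ 4.70587e+02  2.79249e+02 -2.42000e-01]
[[-0.3, 0.1], [-0.3, -0.2], [0.4, 0.2], [0.6, 0.0], [-0.3, 0.0], [-0.0, -0.3]]
stand both [467.954 278.19  -19.095]
[[-0.2, -0.4], [-0.5, -0.7], [-1.1, -0.6], [-0.0, -0.6], [-0.2, -0.5], [-0.5, -0.4], [-0.5, -0.3], [-10.3, -3.9], [-0.7, -1.0], [-0.5, -1.4], [-0.0, -1.0], [0.2, -1.1], [-0.4, -1.2], [-0.3, -1.5]]
block top [5.16079e+02 1.69950e+01 2.24000e-01]
[[-0.1, 0.1], [0.1, 0.2], [0.7, -0.4], [-1.0, 0.0], [0.1, -0.0], [0.1, -0.0]]
block scene [5.21482e+02 1.92890e+01 2.34000e-01]
[[0.7, -0.2], [-1.2, -1.3], [-0.5, -0.1], [0.3, -0.4], [0.5, 1.0], [-0.1, 0.9]]
block both [5.18095e+02 1.78600e+01 2.27000e-01]
[[-0.5, -0.6], [-0.4, -0.7], [0.4, -1.3], [-1.3, -0.7], [-0.3, -0.8], [-0.3, -0.9], [0.3, -1.5], [-1.3, -3.1], [-0.3, -1.7], [0.3, -1.5], [0.2, -0.3], [-0.1, -0.7]]
```

```bash
cat >> h.py <<'E'
def plan(cur,tgt):
    """cur,tgt=(x,y,z,yaw) TCP, pointing down; gives tool shift in cm, turn in deg"""
    x,y,z,w=cur; d=np.array(tgt[:3])-np.array(cur[:3]); c,s=np.cos(w),np.sin(w)
    tx=c*d[0]+s*d[1]; ty=s*d[0]-c*d[1]; tz=-d[2]
    return np.round([tx/10,ty/10,tz/10,-np.degrees(tgt[3]-w)],2)
def tool2w(p):
    x,y,z,w=p; c,s=np.cos(w),np.sin(w)
    T=np.eye(4); T[:3,:3]=np.array([[c,s,0],[s,-c,0],[0,0,-1]]); T[:3,3]=[x,y,z]; return T
E
python3 - <<'E'
from fit import *
w=load('w0'); C=np.array(w['world_to_cam'])
T=tool2w((232.1,-579.8,230.6,.3808)); CT=C@T; print(np.round(CT,3)); print('cam in tool',np.round(np.linalg.inv(CT)[:3,3],1), np.round(np.linalg.inv(CT)[:3,2],3))
np.save('CT.npy',CT)
cur=(232.288,-580.233,231.281,.3808)
for g in [(470,279,200,1.326),(470,279,260,1.326)]:
    print(plan(cur,g))
    f=dict(w); f['world_to_cam']=CT@np.linalg.inv(tool2w(g))
    c,s=np.cos(-.245),np.sin(-.245); M=STAND; W=np.c_[469+c*M[:,0]-s*M[:,1],278+s*M[:,0]+c*M[:,1],M[:,2]]
    print(np.round(proj(f,W)).tolist())
E
```

```text
[[-1.00000e-03  1.00000e+00  0.00000e+00  1.33300e+00]
 [-9.56000e-01 -1.00000e-03 -2.93000e-01  3.13100e+01]
 [-2.93000e-01 -0.00000e+00  9.56000e-01  1.58889e+02]
 [ 0.00000e+00  0.00000e+00  0.00000e+00  1.00000e+00]]
cam in tool [  76.5   -1.3 -142.7] [-0.293 -0.     0.956]
[ 54.   -70.93   3.13 -54.16]
[[361.0, 122.0], [356.0, 282.0], [284.0, 282.0], [279.0, 122.0], [343.0, 139.0], [299.0, 268.0], [320.0, 115.0], [320.0, 328.0], [320.0, 241.0]]
[ 54.   -70.93  -2.87 -54.16]
[[355.0, 121.0], [351.0, 260.0], [289.0, 260.0], [286.0, 121.0], [340.0, 136.0], [302.0, 247.0], [320.0, 115.0], [320.0, 294.0], [320.0, 218.0]]
```

Emit:
move_arm(targets=[1,54,-70.9,3.1,-54.2,1,54,-70.9,3.1,-54.2,1,54,-70.9,3.1,-54.2,1,54,-70.9,3.1,-54.2,1,54,-70.9,3.1,-54.2,1,54,-70.9,3.1,-54.2,1,54,-70.9,3.1,-54.2,1,54,-70.9,3.1,-54.2,1,54,-70.9,3.1,-54.2,1,54,-70.9,3.1,-54.2])

```text
clock: 2.45
eef_pos: [365.9, -96.9, 214.3]
tcp_rot: [3.14, 0.0, 1.326]
contact_force: [1.5, -0.7, 0.1]
opening: 1.001
```

```bash
python3 - <<'E'
from h import *
s=r.sense(); print(s['eef_pos'],s['tcp_rot'],s['clock'])
print(plan((*s['eef_pos'],s['tcp_rot'][2]),(470,279,200,1.326)))
E
```

```text
[365.89471084 -96.85938127 214.28000442] [3.14016061e+00 3.19701182e-05 1.32632909e+00] 2.45
[3.899e+01 1.000e+00 1.430e+00 2.000e-02]
```

Emit:
move_arm(targets=[1,39,1,1.4,0,1,39,1,1.4,0,1,39,1,1.4,0,1,39,1,1.4,0,1,39,1,1.4,0,1,39,1,1.4,0,1,39,1,1.4,0,1,39,1,1.4,0,1,39,1,1.4,0,1,39,1,1.4,0])

```text
clock: 3.45
eef_pos: [469.2, 278.0, 199.5]
tcp_rot: [-3.141, 0.001, 1.329]
contact_force: [-0.8, 0.6, -0.6]
opening: 1.005
```

```bash
python3 - <<'E'
from h import *
s=r.sense(); print(s['eef_pos'],s['tcp_rot'],s['clock'])
f=shot('wrist','w1')
print([(np.round(d['position'],1),round(d['conf'],2)) for d in r.mark_of(f,'stand_base')])
E
```

```text
[469.24938008 277.97231979 199.49309533] [-3.14105696e+00  7.62401255e-04  1.32862055e+00] 3.45
[(array([316.2, 330.2,  -4. ]), 0.76), (array([470.4, 278.3,   0.9]), 0.57), (array([480.9, 327.5,  83.2]), 0.23)]
```

View pics/w1.png

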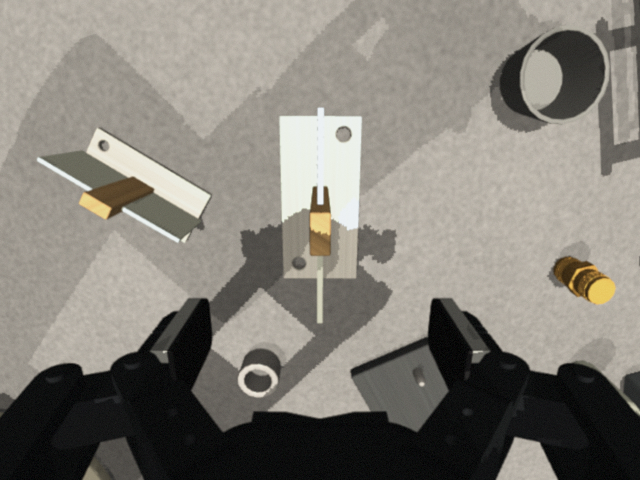

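```bash
python3 - <<'E'
from fit import *
f=load('w1')
uv=[(361.3,116.5),(357.5,278.3),(283,277.5),(279.5,116),(344,134.5),(299,263.5),(320.5,108),(320,323)]
x,e=fit(STAND,[(f,uv,list(range(8)))],[469,278,-.245]); print(np.round(x,3),np.round(e,1).tolist())
CT=np.load('CT.npy'); s=r.sense()
f2=dict(f); f2['world_to_cam']=CT@np.linalg.inv(tool2w((*s['eef_pos'],s['tcp_rot'][2])))
x,e=fit(STAND,[(f2,uv,list(range(8)))],[469,278,-.245]); print(np.round(x,3))
g=(x[0],x[1],90-18.7,1.326)
print(s['clock'],plan((*s['eef_pos'],s['tcp_rot'][2]),g))
E
```

```text
[ 4.7118e+02  2.8076e+02 -2.4600e-01] [[0.1, -0.1], [-1.5, -0.3], [0.8, 0.3], [0.0, 0.2], [-0.5, -0.2], [0.0, -0.0], [0.3, 0.0], [0.0, -0.0]]
[ 4.69128e+02  2.79757e+02 -2.48000e-01]
3.55 [ 0.31 -0.07 12.84  0.03]
```

Emit:
move_arm(targets=[1,0.2,0.1,3,0.2,1,0.2,0.1,7,0.2,1,0.2,0.1,10,0.2,1,0.2,0.1,11.5,0.2,1,0.2,0.1,12.8,0.2,1,0.2,0.1,12.8,0.2,1,0.2,0.1,12.8,0.2])

```text
clock: 4.25
eef_pos: [471.4, 278.8, 72.6]
tcp_rot: [3.141, -0.0, 1.323]
contact_force: [0.2, -0.6, -0.6]
opening: 1.001
```

```bash
python3 - <<'E'
from h import *
s=r.sense(); print(s['eef_pos'],s['tcp_rot'],s['clock'])
f=shot('wrist','w2')
E
```

```text
[471.42072764 278.76172891  72.55493993] [ 3.14115154e+00 -4.34052948e-04  1.32254293e+00] 4.25
```

View pics/w2.png

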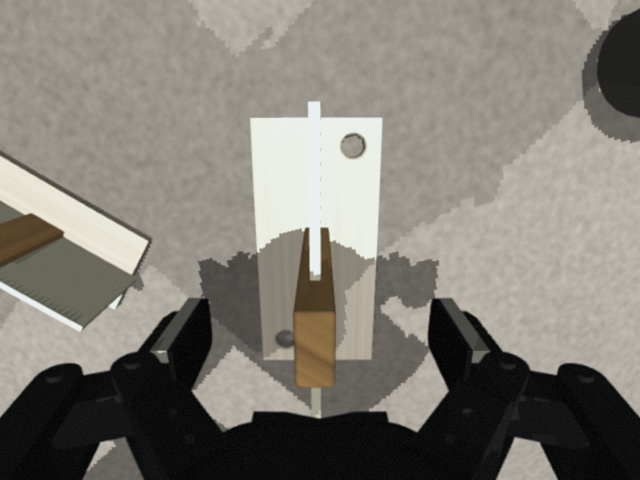

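Emit:
move_arm(targets=[1,0,-0.1,0,0,-1,0,-0.1,0,0,-1,0,-0.1,0,0,-1,0,-0.1,0,0,-1,0,-0.1,0,0,-1,0,-0.1,0,0,-1,0,-0.1,0,0,-1,0,-0.1,0,0,-1,0,-0.1,0,0], squeeze=60)

```text
clock: 5.2
eef_pos: [470.0, 279.4, 72.0]
tcp_rot: [-3.141, -0.0, 1.323]
contact_force: [-1.9, 1.0, 3.2]
opening: 0.159
```

```bash
python3 - <<'E'
from h import *
s=r.sense(); print(s['eef_pos'],s['tcp_rot'],s['clock'],s['opening'])
f=shot('wrist','w3')
E
```

```text
[469.95623518 279.40368564  71.99540718] [-3.14143207e+00 -5.47098584e-05  1.32322742e+00] 5.2 0.15875132433334307
```

View pics/w3.png

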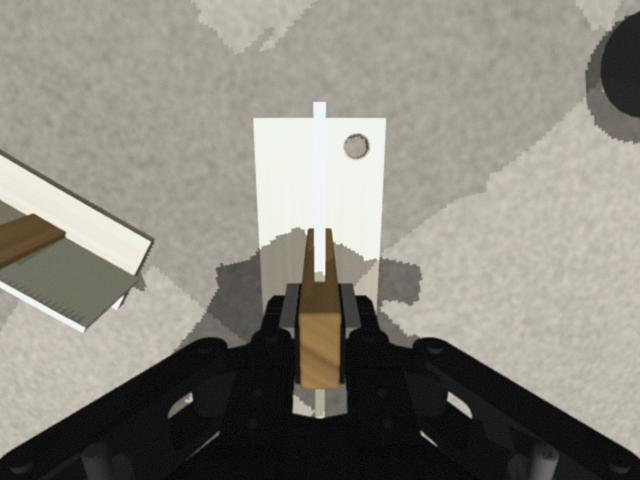

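```bash
python3 - <<'E'
from h import *
cur=(470,279.4,72,1.3235)
print(plan(cur,(470,279.4,152,1.3235)), plan(cur,(559,-148,152,1.798)))
E
```

```text
[ 0.  0. -8. -0.] [-39.26  19.09  -8.   -27.19]
```

Emit:
move_arm(targets=[-1,0,0,-0.5,0,-1,0,0,-1.5,0,-1,0,0,-3,0,-1,0,0,-5,0,-1,0,0,-7,0,-1,0,0,-8,0,-1,0,0,-8,0])

```text
clock: 5.95
eef_pos: [470.9, 279.8, 153.5]
tcp_rot: [3.139, -0.002, 1.323]
contact_force: [-0.2, 0.2, -3.3]
opening: 0.16
```

Emit:
move_arm(targets=[-1,-1.2,0.6,0,-1,-1,-3.6,1.7,0,-3,-1,-6.8,3.3,0,-5,-1,-10,4.9,0,-8,-1,-13.2,6.4,0,-11,-1,-16.4,8,0,-14,-1,-19.6,9.5,0,-17,-1,-22.8,11.1,0,-20,-1,-26,12.6,0,-23,-1,-28.5,13.9,0,-27.2])

```text
clock: 6.95
eef_pos: [534.4, -33.0, 150.9]
tcp_rot: [-3.14, -0.0, 1.8]
contact_force: [0.2, 0.8, -2.9]
opening: 0.157
```

```bash
python3 - <<'E'
from h import *
s=r.sense(); print(s['eef_pos'],s['tcp_rot'],s['clock'],s['opening'])
w0=1.323;T=tool2w((470.2,279.8,152.7,w0)); c=T@[-285,139,0,1]; print(c)
print(plan((*c[:3],1.798),(559,-148,152,1.798)))
E
```

```text
[534.44686365 -32.95812652 150.88047267] [-3.14011533e+00 -1.75718018e-04  1.79971050e+00] 6.95 0.15738184101725353
[535.05284673 -30.58702981 152.7          1.        ]
[-11.98  -0.31   0.07  -0.  ]
```

Emit:
move_arm(targets=[-1,-3,-0.1,0,0,-1,-6,-0.2,0,0,-1,-9,-0.3,0,0,-1,-11,-0.3,0,0,-1,-12,-0.3,0,0,-1,-12,-0.3,0,0,-1,-12,-0.3,0,0])

```text
clock: 7.65
eef_pos: [558.5, -147.9, 151.3]
tcp_rot: [-3.141, -0.001, 1.798]
contact_force: [0.0, 0.7, -3.7]
opening: 0.158
```

```bash
python3 - <<'E'
from h import *
s=r.sense(); print(s['eef_pos'],s['tcp_rot'],s['clock'],s['opening'])
f=shot('wrist','w4')
E
```

```text
[ 558.49639213 -147.89829707  151.27826222] [-3.14051103e+00 -9.54358846e-04  1.79783287e+00] 7.65 0.1579658220164771
```

View pics/w4.png

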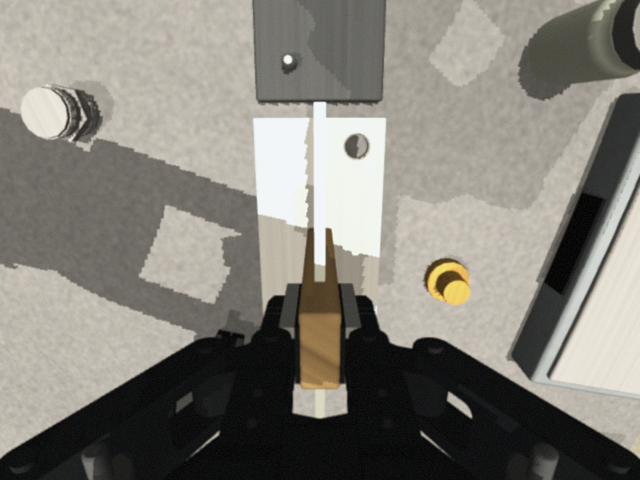

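Emit:
move_arm(targets=[-1,-2,0,-1,0,-1,-4.5,0,-2,0,-1,-7,0,-3,0,-1,-7,0,-3,0,-1,-7,0,-3,0])

```text
clock: 8.2
eef_pos: [574.7, -216.1, 181.8]
tcp_rot: [-3.142, -0.0, 1.798]
contact_force: [-0.2, -0.3, -3.4]
opening: 0.155
```

```bash
python3 - <<'E'
from h import *
s=r.sense(); print(s['eef_pos'],s['tcp_rot'],s['clock'],s['opening'])
f=shot('wrist','w5'); im=f['img']
cv2.imwrite('pics/w5c.png',cv2.resize(im[0:210,220:420],None,fx=4,fy=4,interpolation=cv2.INTER_CUBIC)[:,:])
cv2.imwrite('pics/w5c.png',cv2.resize(im[0:190,220:420],None,fx=3.1,fy=3.1,interpolation=cv2.INTER_CUBIC))
E
```

```text
[ 574.72164461 -216.06516975  181.83437621] [-3.14155076e+00 -4.68317064e-04  1.79798234e+00] 8.2 0.15546386287351258
```

View pics/w5c.png

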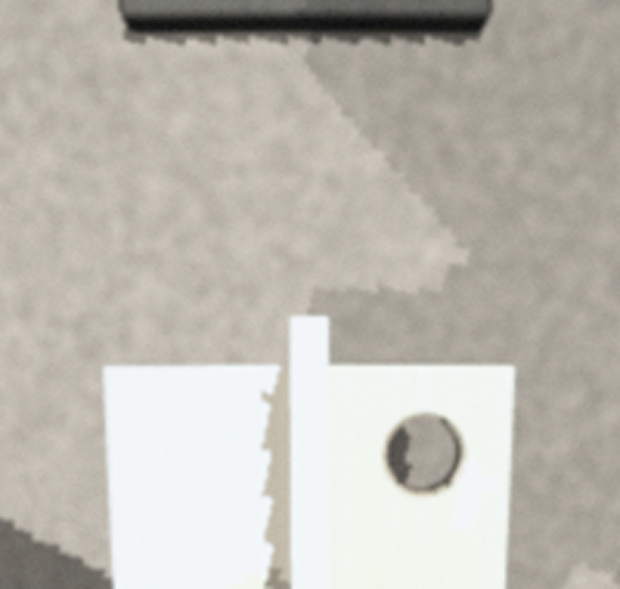

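Emit:
move_arm(targets=[-1,2,0,0.5,0,-1,5,0,1,0,-1,8.5,0,2,0,-1,12,0,3,0,-1,15,0,3,0,-1,16,0,3,0,-1,16,0,3,0,-1,16,0,3,0])

```text
clock: 9.05
eef_pos: [539.0, -60.8, 152.0]
tcp_rot: [3.141, 0.0, 1.799]
contact_force: [0.3, 1.0, -3.2]
opening: 0.154
```

```bash
python3 - <<'E'
from h import *
s=r.sense(); print(s['eef_pos'],s['tcp_rot'],s['clock'],s['opening'])
f=shot('wrist','w6'); im=f['img']
im4=cv2.imread('pics/w4.png')
c=lambda im:cv2.resize(im[0:190,230:420],None,fx=3,fy=3,interpolation=cv2.INTER_CUBIC)
cv2.imwrite('pics/w6c.png',c(im));cv2.imwrite('pics/w4c.png',c(im4))
E
```

```text
[538.98741635 -60.82461618 152.04501679] [3.14114059e+00 4.91375387e-04 1.79917956e+00] 9.05 0.15439996432759615
```

View pics/w6c.png

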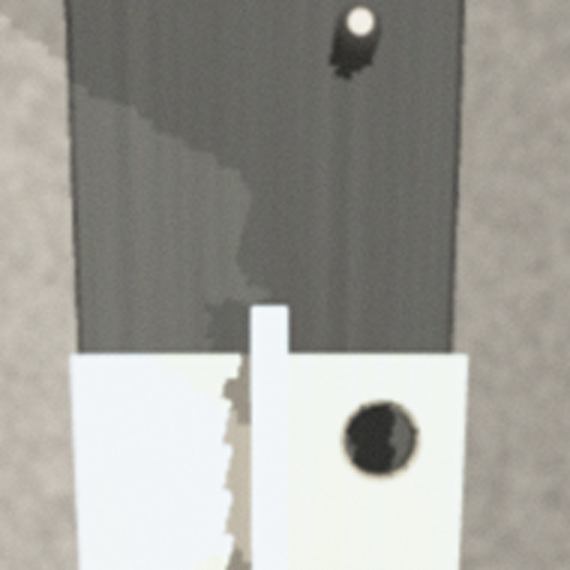

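View pics/w4c.png

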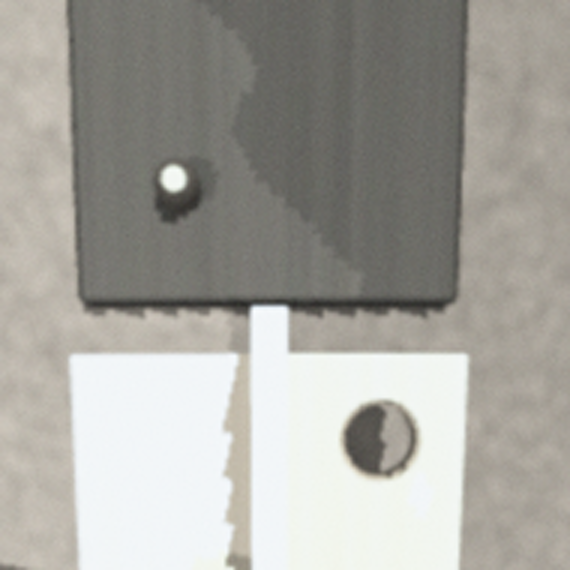

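```bash
cat > rel.py <<'E'
from fit import *
w4,w6=load('w4'),load('w6')
g=lambda L:np.array(L,float)/3+[230-.33,-.33]
b4=g([(173,178),(82,300),(455,300)]); b6=g([(361,21)])
x,e=fit(BLOCK,[(w4,b4,[5,2,1]),(w6,b6,[4])],[521,18,.23])
# swap check: corners (idx2=(-45,-85)->left, idx1=(45,-85)->right)
print('block',np.round(x,3),np.round(e,1).tolist())
su=g([(70,354),(468,354),(381,438),(269.5,305)])
P4=(558.5,-147.9,151.3,1.798);P6=(539.0,-60.8,152.0,1.7985)
for w,P in ((w4,P4),(w6,P6)):
    def res(p):
        c,s=np.cos(p[2]),np.sin(p[2]); M=STAND[[3,0,4,6]]
        W=np.c_[p[0]+c*M[:,0]-s*M[:,1],p[1]+s*M[:,0]+c*M[:,1],M[:,2]+p[3]]
        return (proj(w,W)-su).ravel()
    for fz in (None,P[2]-72.):
        if fz is None: o=least_squares(res,[P[0],P[1],.228,80]); q=o.x
        else: o=least_squares(lambda p:res([*p,fz]),[P[0],P[1],.228]); q=[*o.x,fz]
        T=np.linalg.inv(tool2w(P)); print('stand',np.round(q,3),'in tool',np.round(T@[q[0],q[1],q[3],1],2)[:3],np.round(o.fun,1))
E
python3 rel.py
```

```text
block [5.20361e+02 2.14650e+01 2.26000e-01] [[0.1, -0.7], [-1.7, 0.9], [1.1, 0.8], [-0.0, -0.6]]
stand [ 5.59481e+02 -1.45791e+02  2.28000e-01  7.99510e+01] in tool [ 1.83  1.43 71.35] [ 0.3 -0.1  0.  -0.3  0.   0.5 -0.2 -0.1]
stand [ 5.59486e+02 -1.45782e+02  2.27000e-01  7.93000e+01] in tool [ 1.84  1.44 72.  ] [ 0.5 -0.1 -0.2 -0.3 -0.1  0.4 -0.2 -0. ]
stand [ 5.4003e+02 -5.8723e+01  2.2900e-01  8.0774e+01] in tool [ 1.79  1.47 71.23] [ 0.1 -0.1 -0.  -0.4 -0.   0.4 -0.   0.1]
stand [ 5.40036e+02 -5.87140e+01  2.29000e-01  8.00000e+01] in tool [ 1.8   1.48 72.  ] [ 0.4 -0.2 -0.2 -0.4 -0.2  0.3  0.   0.2]
```

```bash
cat >> rel.py <<'E'
x,e=fit(BLOCK,[(w4,b4[:1],[5]),(w6,b6,[4])],[521,18,.23]); print('pins only',np.round(x,3),np.round(e,2).tolist())
st=np.array([540.03,-58.72,.229]); P=np.array(P6)
for b in (x,):
    dyaw=b[2]-st[2]; # new tool: rotate about stand
    c,s=np.cos(dyaw),np.sin(dyaw); off=P[:2]-st[:2]; off=np.array([c*off[0]-s*off[1],s*off[0]+c*off[1]])
    tgt=(*(b[:2]+off),P[2],P[3]+dyaw); print('target',np.round(tgt,3), plan(P6,tgt))
E
python3 rel.py | tail -2
```

```text
pins only [5.20407e+02 2.10900e+01 2.26000e-01] [[0.03, -0.09], [-0.03, 0.08]]
target [519.371  19.013 152.      1.795] [ 8.22 -0.11 -0.    0.19]
```

Emit:
move_arm(targets=[-1,2,0,0,0.2,-1,5,-0.1,0,0.2,-1,7.5,-0.1,0,0.2,-1,8.2,-0.1,0.5,0.2,-1,8.2,-0.1,2,0.2,-1,8.2,-0.1,3,0.2,-1,8.2,-0.1,3.7,0.2,-1,8.2,-0.1,3.7,0.2,-1,8.2,-0.1,3.7,0.2])

```text
clock: 10.0
eef_pos: [519.5, 18.2, 114.9]
tcp_rot: [-3.141, 0.0, 1.794]
contact_force: [-0.2, 0.5, -2.9]
opening: 0.157
```

```bash
python3 - <<'E'
from h import *
s=r.sense(); print(s['eef_pos'],s['tcp_rot'],s['clock'],s['opening'],s['contact_force'])
f=shot('wrist','w7'); im=f['img']
g=shot('scene','s7')['img']
cv2.imwrite('pics/s7c.png',cv2.resize(g[180:330,240:440],None,fx=4,fy=4,interpolation=cv2.INTER_CUBIC))
E
```

```text
[519.53499087  18.22951625 114.8513918 ] [-3.14135646e+00  1.46829793e-05  1.79384226e+00] 10.0 0.1566826007436485 [-0.21195869  0.48199839 -2.85785331]
```

View pics/w7.png

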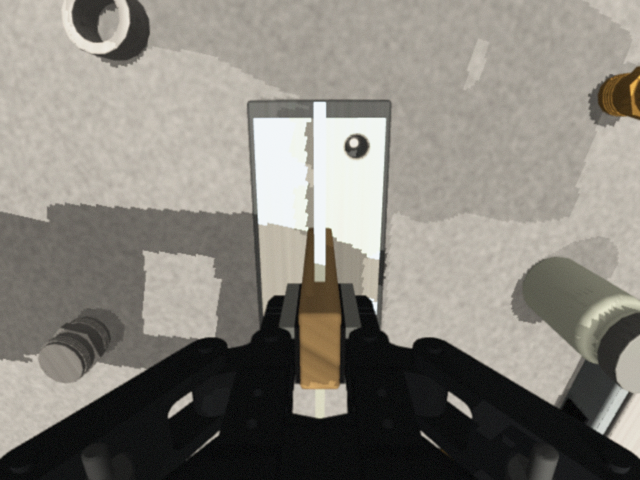

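View pics/s7c.png

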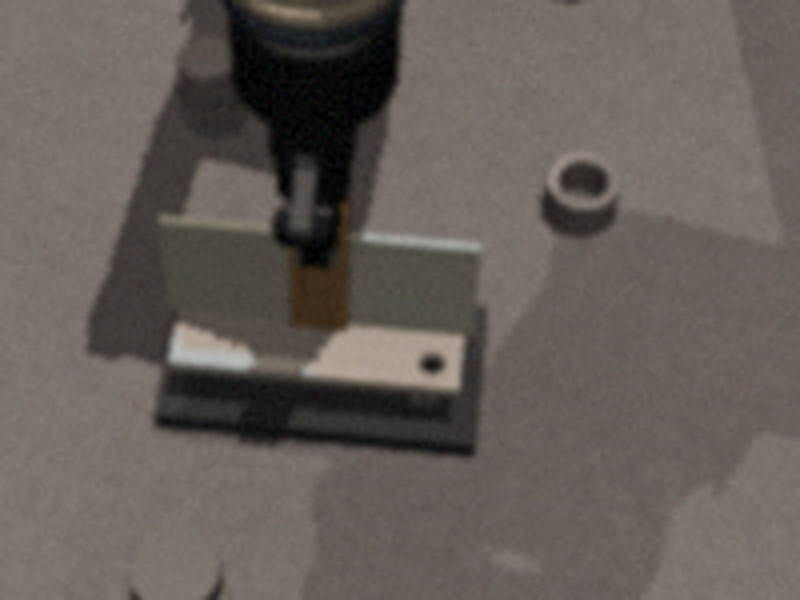

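```bash
python3 - <<'E'
from fit import *
f=load('w7'); im=f['img']
cv2.imwrite('pics/w7c.png',cv2.resize(im[90:190,280:410],None,fx=6,fy=6,interpolation=cv2.INTER_CUBIC))
# predicted pixel of hole-centre line at pin top
c,s=np.cos(.226),np.sin(.226)
# hole centre in world via wrist calibration: ray at plate top z
zb=114.85-72
h=onz(f,[(356.7,145.7)],zb+8)[0]
print('hole',h, 'pin top if aligned',proj(f,[[h[0],h[1],35]]), 'hole bottom', proj(f,[[h[0],h[1],zb]]))
E
```

```text
hole [526.82660064  83.43457864  50.85      ] pin top if aligned [[354.09381887 143.73305985]] hole bottom [[355.33747051 144.67152555]]
```

View pics/w7c.png

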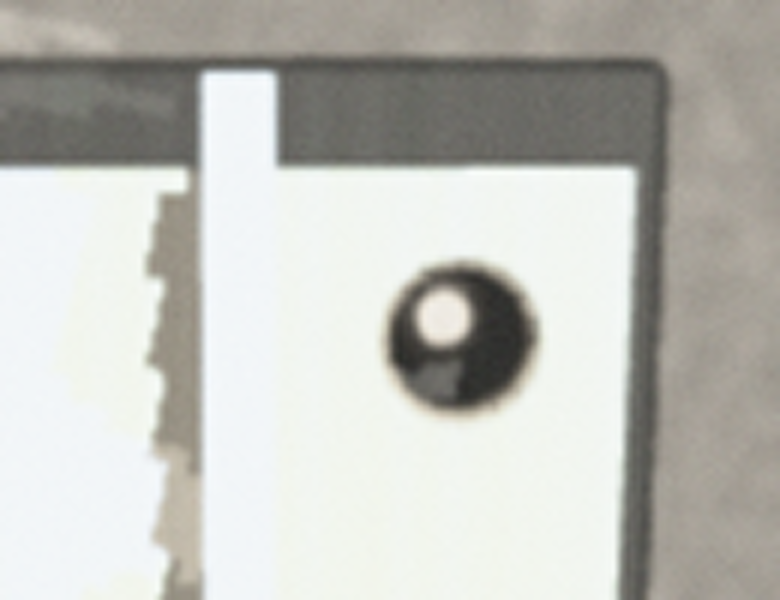

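Emit:
move_arm(targets=[-1,0.07,0,0,0,-1,0.07,0,0.5,0,-1,0.07,0,0.9,0,-1,0.07,0,1.2,0,-1,0.07,0,1.4,0,-1,0.07,0,1.4,0])

```text
clock: 10.7
eef_pos: [518.9, 19.4, 100.5]
tcp_rot: [-3.141, -0.0, 1.795]
contact_force: [0.1, -0.3, -2.5]
opening: 0.156
```

```bash
python3 - <<'E'
from fit import *
s=r.sense(); print(s['eef_pos'],s['tcp_rot'],s['clock'],s['opening'],s['contact_force'],s['wrist_torque'])
f=shot('wrist','w8'); im=f['img']
cv2.imwrite('pics/w8c.png',cv2.resize(im[90:190,280:410],None,fx=6,fy=6,interpolation=cv2.INTER_CUBIC))
E
```

```text
[518.94764014  19.39853888 100.46895509] [-3.14085573e+00 -1.66358461e-04  1.79453710e+00] 10.7 0.15591792355208878 [ 0.11645092 -0.33662237 -2.50178017] [-0.0322263   0.00445327  0.00900886]
```

View pics/w8c.png

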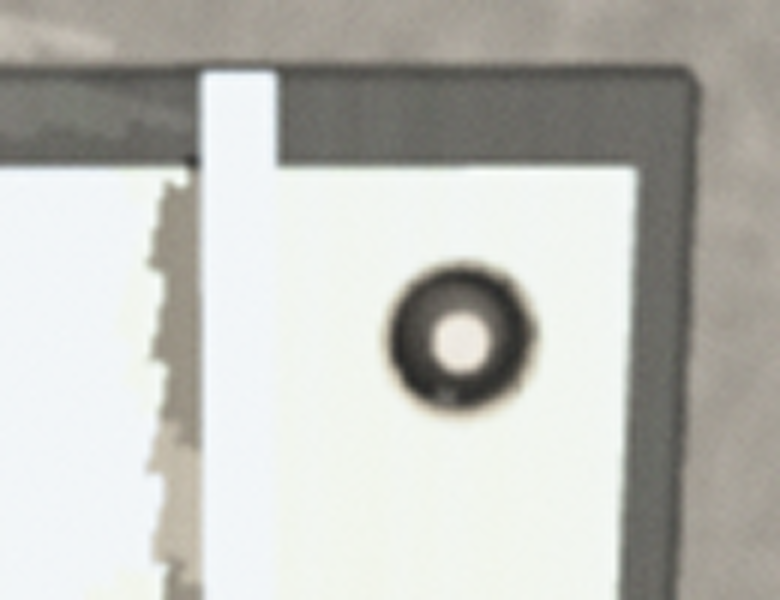

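Emit:
move_arm(targets=[-1,0,0,0.4,0,-1,0,0,0.8,0,-1,0,0,1.1,0,-1,0,0,1.25,0,-1,0,0,1.35,0,-1,0,0,1.4,0,-1,0,0,1.4,0])

```text
clock: 11.45
eef_pos: [519.3, 19.4, 87.0]
tcp_rot: [3.141, 0.0, 1.795]
contact_force: [-0.4, -0.3, -2.5]
opening: 0.157
```

Emit:
move_arm(targets=[-1,0,0,0.05,0,-1,0,0,0.1,0,-1,0,0,0.1,0])

```text
clock: 11.75
eef_pos: [519.3, 19.4, 86.9]
tcp_rot: [3.141, 0.0, 1.795]
contact_force: [-5.2, 0.2, 12.1]
opening: 0.157
```

```bash
python3 - <<'E'
from fit import *
s=r.sense(); print(s['eef_pos'],s['clock'],s['contact_force'])
g=shot('scene','s9')['img']
cv2.imwrite('pics/s9c.png',cv2.resize(g[210:310,260:400],None,fx=5.5,fy=5.5,interpolation=cv2.INTER_CUBIC))
E
```

```text
[519.33356003  19.40705762  86.94501525] 11.75 [-5.21841942  0.16717559 12.08203334]
```

View pics/s9c.png

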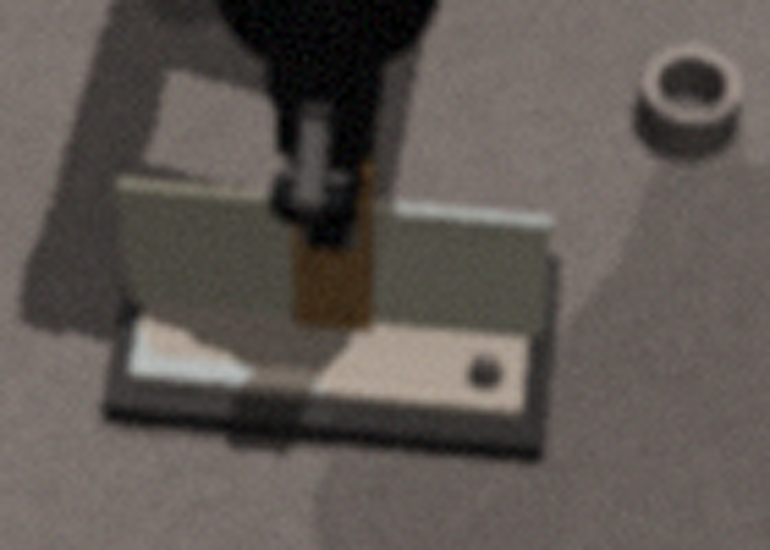

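Emit:
move_arm(targets=[-0.4,0,0,-0.05,0,0,0,0,-0.05,0,0.5,0,0,-0.05,0,1,0,0,-0.05,0,1,0,0,-0.05,0,1,0,0,-0.05,0,1,0,0,-0.05,0])

```text
clock: 12.5
eef_pos: [519.2, 19.4, 86.3]
tcp_rot: [-3.142, -0.0, 1.795]
contact_force: [0.1, 0.0, 0.2]
opening: 0.998
```

Emit:
move_arm(targets=[1,0,0,-2,0,1,0,0,-5,0,1,0,0,-10,0,1,0,0,-14,0,1,0,0,-14,0])

```text
clock: 13.0
eef_pos: [522.5, 19.5, 232.0]
tcp_rot: [3.132, 0.002, 1.794]
contact_force: [-0.0, -0.0, -0.6]
opening: 1.001
```

```bash
python3 - <<'E'
from fit import *
s=r.sense(); print(s['eef_pos'],s['clock'],s['contact_force'],s['tcp_rot'])
f=shot('wrist','w9');g=shot('top','t9')
im=f['img']
a=im[80:380,220:420]; b=cv2.resize(g['img'][205:275,280:370],None,fx=4.2,fy=4.2,interpolation=cv2.INTER_CUBIC)
cv2.imwrite('pics/w9c.png',cv2.resize(a,None,fx=2,fy=2,interpolation=cv2.INTER_CUBIC))
cv2.imwrite('pics/t9c.png',b)
c,s_=np.cos(.226),np.sin(.226)
E
```

```text
[522.48116459  19.50520815 232.00605808] 13.0 [-0.01475155 -0.03031696 -0.5819522 ] [3.13229284e+00 1.76754619e-03 1.79445284e+00]
```

View pics/w9c.png

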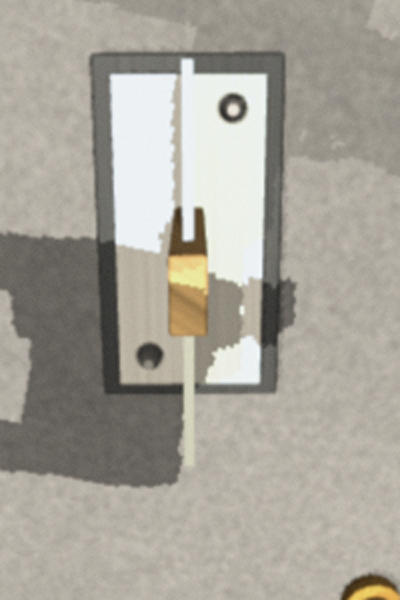

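View pics/t9c.png

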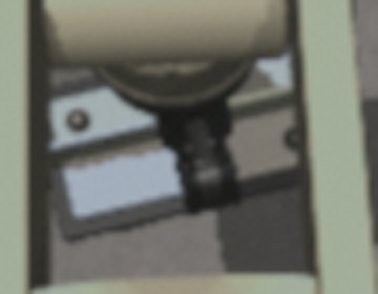

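```bash
python3 - <<'E'
from h import *
cur=(519.5,19.4,227.5,1.795)
print(plan(cur,(505,-286,200,1.571)))
E
```

```text
[-29.45  -8.2    2.75  12.83]
```

Emit:
move_arm(targets=[1,-29.5,-8.2,2.7,12.8,1,-29.5,-8.2,2.7,12.8,1,-29.5,-8.2,2.7,12.8,1,-29.5,-8.2,2.7,12.8,1,-29.5,-8.2,2.7,12.8,1,-29.5,-8.2,2.7,12.8,1,-29.5,-8.2,2.7,12.8,1,-29.5,-8.2,2.7,12.8,1,-29.5,-8.2,2.7,12.8])

```text
clock: 14.0
eef_pos: [504.0, -285.3, 198.2]
tcp_rot: [-3.14, -0.002, 1.571]
contact_force: [-0.0, 0.0, -0.3]
opening: 1.005
```

```bash
python3 - <<'E'
from fit import *
s=r.sense(); print(s['eef_pos'],s['clock'],s['contact_force'],s['tcp_rot'])
f=shot('wrist','w10')
for t in ('clip_pivot','clip_bar_a','clip_lip_a'): print(t,[(np.round(d['position'],1),round(d['conf'],2)) for d in r.mark_of(f,t)])
g=shot('top','t10'); sc=shot('scene','s10')
b=cv2.resize(g['img'][205:275,280:370],None,fx=4.2,fy=4.2,interpolation=cv2.INTER_CUBIC)
cv2.imwrite('pics/t10c.png',b)
E
```

```text
[ 504.00013938 -285.30213378  198.15728533] 14.0 [-0.03071189  0.00622342 -0.2940859 ] [-3.13956134e+00 -1.65060444e-03  1.57089187e+00]
clip_pivot [(array([ 507. , -282.7,   42.5]), 0.98)]
clip_bar_a [(array([ 478.3, -286.2,   81.7]), 0.79), (array([ 530.8, -283.2,   84.1]), 0.78), (array([ 458.9, -399.6,   84.3]), 0.78), (array([ 475.9, -352.6,   85. ]), 0.72)]
clip_lip_a [(array([ 467.3, -376.2,    2.1]), 0.76), (array([ 504.2, -284.6,    2.1]), 0.73), (array([ 464.5, -375.1,    3.3]), 0.62), (array([ 505.2, -281.8,    3.1]), 0.59)]
```

View pics/w10.png

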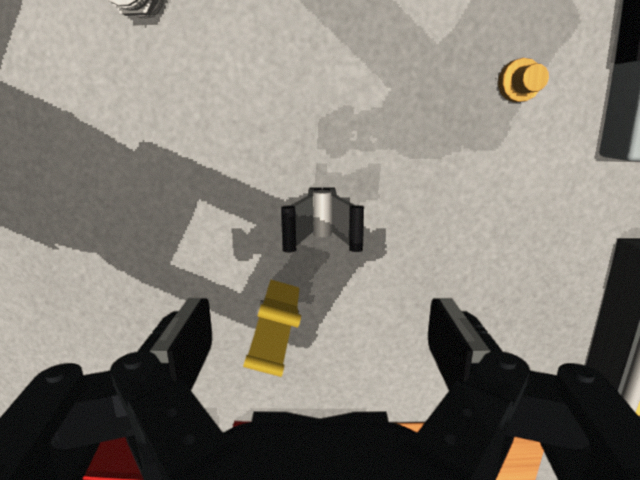

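View pics/t10c.png

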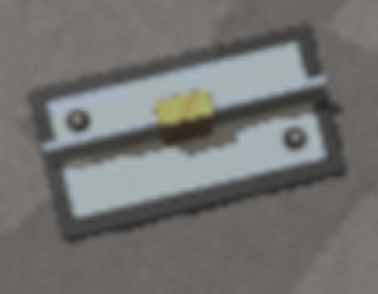

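```bash
python3 - <<'E'
from fit import *
f=load('w10')
cv2.imwrite('pics/w10c.png',cv2.resize(f['img'][170:270,260:390],None,fx=6,fy=6,interpolation=cv2.INTER_CUBIC))
E
```

```text
(no output)
```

View pics/w10c.png

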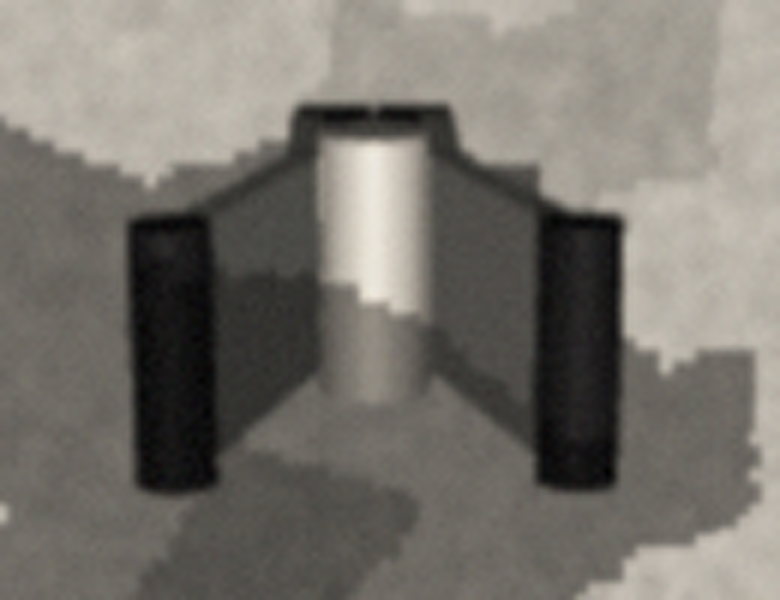

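```bash
python3 - <<'E'
from fit import *
f=load('w10'); g=lambda L:np.array(L,float)/6+[260-.42,170-.42]
p=onz(f,g([(171,222),(177,486),(581,222),(576,486)]),87); print(np.round(p,1).tolist())
q=onz(f,g([(375,130),(375,400)]),43); print(np.round(q,1).tolist())
c=p[:,:2].mean(0); print(c)
s=r.sense(); cur=(*s['eef_pos'],s['tcp_rot'][2])
T=np.linalg.inv(tool2w(cur)); print('in tool',np.round(T@[*c,87,1],2)); print('piv in tool',np.round(T@[*q[:,:2].mean(0),43,1],2))
E
```

```text
[[483.1, -267.5, 87.0], [483.0, -299.9, 87.0], [530.4, -267.5, 87.0], [530.7, -299.9, 87.0]]
[[506.9, -265.1, 43.0], [506.9, -303.0, 43.0]]
[ 506.81614144 -283.70004357]
in tool [  1.75   1.8  112.61   1.  ]
piv in tool [  1.39   1.88 156.61   1.  ]
```

Emit:
move_arm(targets=[1,0.1,0.05,3,0,1,0.1,0.05,7,0,1,0.1,0.05,10,0,1,0.1,0.05,12,0,1,0.1,0.05,13.2,0,1,0.1,0.05,13.4,0,1,0.1,0.05,13.4,0,0.5,0.1,0.05,13.4,0,0.5,0.1,0.05,13.4,0], squeeze=25)

```text
clock: 15.2
eef_pos: [506.0, -285.8, 66.6]
tcp_rot: [3.14, 0.001, 1.571]
contact_force: [-0.4, 0.3, 0.6]
opening: 0.745
```

```bash
python3 - <<'E'
from fit import *
s=r.sense(); print(s['eef_pos'],s['clock'],s['contact_force'],s['tcp_rot'],s['opening'])
f=shot('wrist','w11');sc=shot('scene','s11')
a=f['img'][180:480,140:500]; b=cv2.resize(sc['img'][130:255,125:260],None,fx=2.9,fy=2.4)[:300]
cv2.imwrite('pics/w11c.png',cv2.hconcat([a,b]))
E
```

```text
[ 505.95142986 -285.83112951   66.58138418] 15.2 [-0.43464023  0.25344777  0.55696265] [3.13984812e+00 9.77213268e-04 1.57112715e+00] 0.7453405916583309
```

View pics/w11c.png

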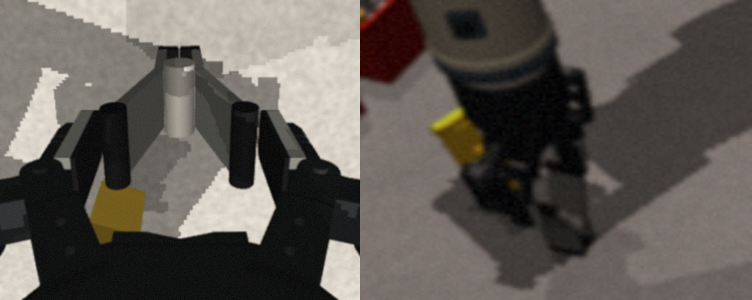

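Emit:
move_arm(targets=[0.4,0,0,0.2,0,0.3,0,0,0.2,0,0.2,0,0,0.2,0,0.1,0,0,0.2,0,0,0,0,0.2,0,-0.1,0,0,0.2,0,-0.2,0,0,0.2,0])

```text
clock: 16.0
eef_pos: [508.2, -287.0, 66.3]
tcp_rot: [3.136, 0.003, 1.571]
contact_force: [1.3, -0.0, 20.6]
opening: 0.404
```

```bash
python3 - <<'E'
from fit import *
s=r.sense(); print(s['eef_pos'],s['clock'],s['contact_force'],s['tcp_rot'],s['opening'])
f=shot('wrist','w12')
cv2.imwrite('pics/w12c.png',cv2.resize(f['img'][180:440,160:480],None,fx=2,fy=2))
E
```

```text
[ 508.19633384 -286.95206971   66.29470697] 16.0 [ 1.2536465  -0.03525529 20.56044617] [3.13551823 0.00324214 1.57112746] 0.40352348271878197
```

View pics/w12c.png

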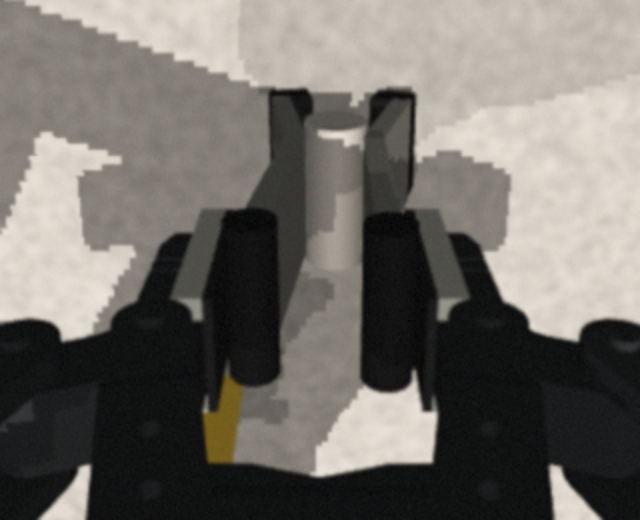

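Emit:
move_arm(targets=[-0.25,0,0,-0.2,0,-0.4,0,0,-0.4,0,-1,0,0,-0.5,0,-1,0,0,-0.5,0,-1,0,0,-0.5,0,-1,0,0,-0.5,0], squeeze=30)

```text
clock: 16.65
eef_pos: [504.9, -285.3, 68.0]
tcp_rot: [-3.141, -0.0, 1.571]
contact_force: [-0.4, 0.1, -0.5]
opening: 0.325
```

```bash
python3 - <<'E'
from fit import *
s=r.sense(); print(s['eef_pos'],s['clock'],s['contact_force'],s['tcp_rot'],s['opening'])
f=shot('wrist','w13')
cv2.imwrite('pics/w13c.png',cv2.resize(f['img'][180:440,160:480],None,fx=2,fy=2))
E
```

```text
[ 504.85389129 -285.28273541   68.00240668] 16.65 [-0.42612094  0.11236356 -0.5350922 ] [-3.14081089e+00 -4.22997862e-04  1.57109357e+00] 0.3250495714594024
```

View pics/w13c.png

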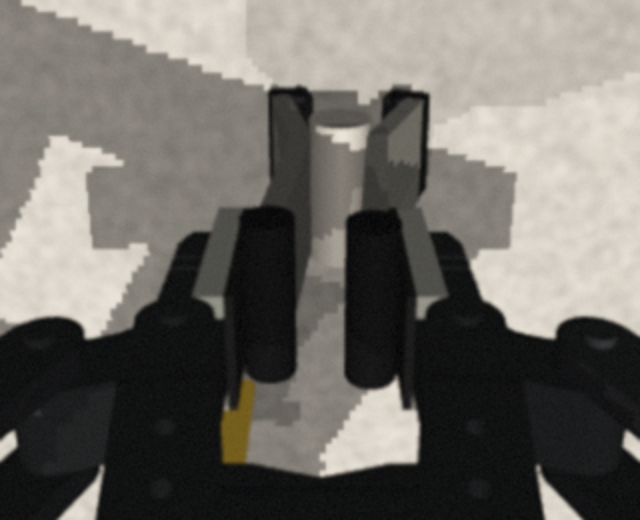

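Emit:
move_arm(targets=[-1,0,0,-0.5,0,-1,0,0,-2,0,-1,0,0,-4,0,-1,0,0,-7,0,-1,0,0,-10,0,-1,0,0,-12.5,0,-1,0,0,-12.5,0,-1,0,0,-12.5,0], squeeze=40)

```text
clock: 17.5
eef_pos: [505.4, -285.6, 194.6]
tcp_rot: [3.14, 0.001, 1.571]
contact_force: [0.5, 0.6, -1.2]
opening: 0.319
```

```bash
python3 - <<'E'
from fit import *
s=r.sense(); print(s['eef_pos'],s['clock'],s['contact_force'],s['tcp_rot'],s['opening'])
f=shot('wrist','w14');sc=shot('scene','s14')
a=cv2.resize(f['img'][180:440,160:480],None,fx=1.5,fy=1.5); b=cv2.resize(sc['img'][100:230,110:250],None,fx=3,fy=3)
cv2.imwrite('pics/w14c.png',cv2.hconcat([a[:390],b[:390]])[:, :800]); print(a.shape,b.shape)
cv2.imwrite('pics/s14c.png',cv2.resize(sc['img'][100:230,110:250],None,fx=4.5,fy=4.5,interpolation=cv2.INTER_CUBIC))
E
```

```text
[ 505.44416468 -285.57420952  194.55413212] 17.5 [ 0.50481982  0.6236075  -1.20039478] [3.13994707e+00 9.40943031e-04 1.57109787e+00] 0.31919612816113807
(390, 480, 3) (390, 420, 3)
```

View pics/w14c.png

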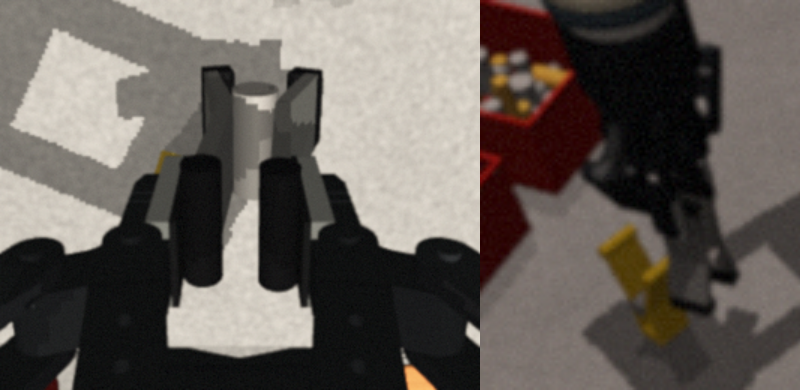

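View pics/s14c.png

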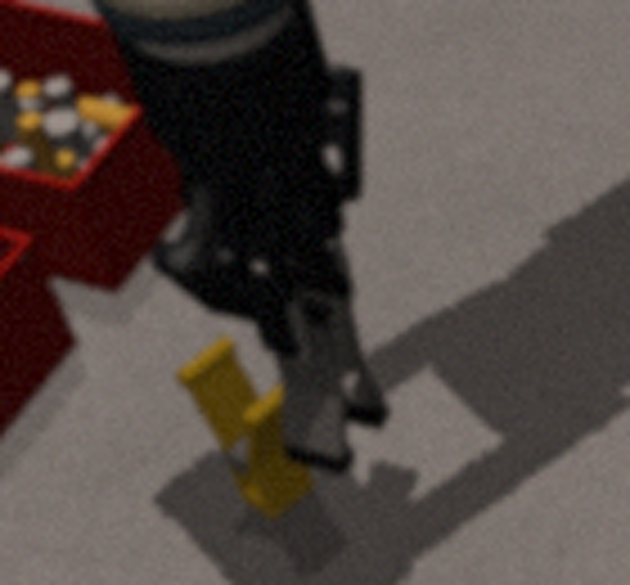

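```bash
python3 - <<'E'
from fit import *
f=load('w14')
cv2.imwrite('pics/w14d.png',cv2.resize(f['img'][215:335,270:390],None,fx=5,fy=5,interpolation=cv2.INTER_CUBIC))
E
```

```text
(no output)
```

View pics/w14d.png

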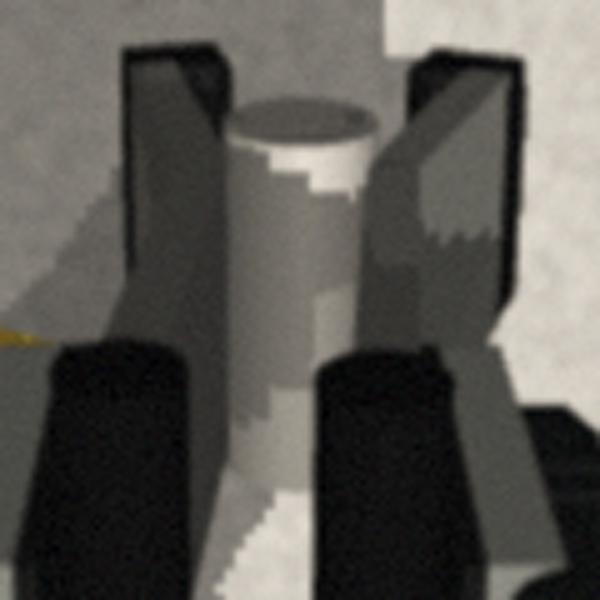

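```bash
python3 - <<'E'
from h import *
print(plan((505,-285.5,194,1.571),(522.7,-31.1,194,1.795)))
E
```

```text
[ 25.44   1.78  -0.   -12.83]
```

Emit:
move_arm(targets=[-1,1.5,0.1,0,-1,-1,4.5,0.3,0,-3,-1,8,0.6,0,-5,-1,11.5,0.8,0,-7,-1,15,1.1,0,-9,-1,18.5,1.3,0,-11,-1,21.5,1.5,0,-12.8,-1,24,1.7,0,-12.8,-1,25.4,1.8,0,-12.8,-1,25.4,1.8,0,-12.8])

```text
clock: 18.6
eef_pos: [522.7, -29.7, 192.8]
tcp_rot: [-3.14, -0.001, 1.797]
contact_force: [0.2, -0.1, -1.7]
opening: 0.322
```

```bash
python3 - <<'E'
from fit import *
s=r.sense(); print(s['eef_pos'],s['clock'],s['contact_force'],s['tcp_rot'],s['opening'])
f=shot('wrist','w15');sc=shot('scene','s15')
cv2.imwrite('pics/w15d.png',cv2.resize(f['img'][60:340,190:450],None,fx=2.1,fy=2.1,interpolation=cv2.INTER_CUBIC))
cv2.imwrite('pics/s15c.png',cv2.resize(sc['img'][140:310,240:410],None,fx=3.5,fy=3.5,interpolation=cv2.INTER_CUBIC))
E
```

```text
[522.65705346 -29.65972786 192.77570997] 18.6 [ 0.21371711 -0.06452031 -1.71796946] [-3.14042251e+00 -6.21556083e-04  1.79698062e+00] 0.32249731549820787
```

View pics/w15d.png

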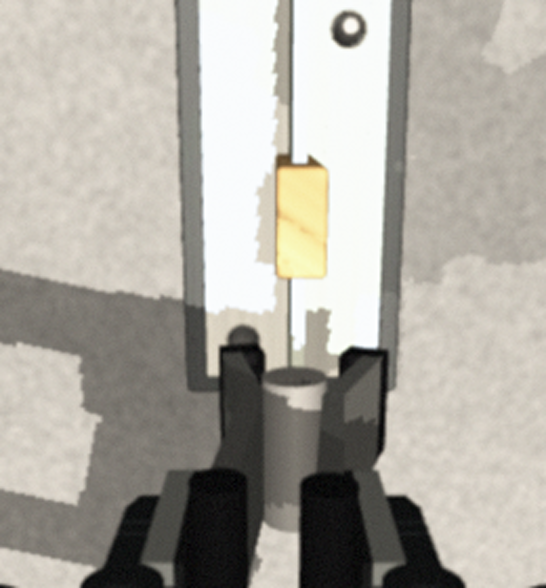

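View pics/s15c.png

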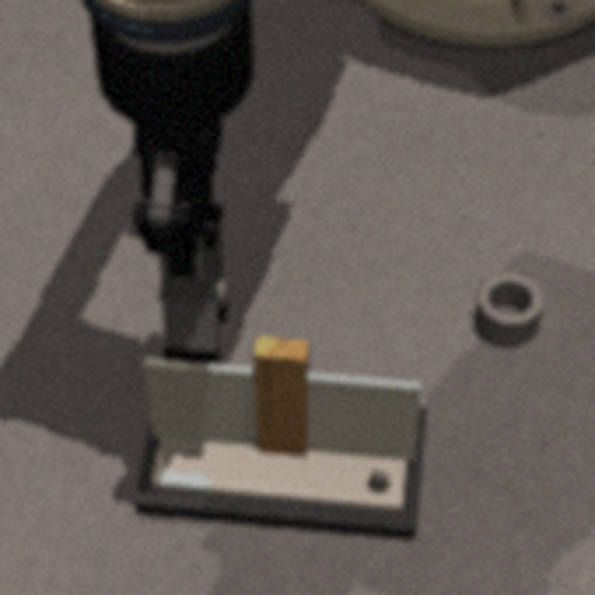

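```bash
python3 - <<'E'
from fit import *
sc=load('s15'); s=r.sense(); print(s['eef_pos'])
cv2.imwrite('pics/s15d.png',cv2.resize(sc['img'][205:270,270:340],None,fx=9,fy=9,interpolation=cv2.INTER_CUBIC))
P=(522.7,-29.7,192.8,1.797); T=tool2w(P)
pivz=192.8-68+40
def clip(pz):
    out=[]
    for (ty,dz) in ((31.8,-32.2),(20.7,-36.8),(5,0)):
        for tx in (-13.5,16.5):
            w=T@[tx,ty,0,1]; out.append([w[0],w[1],pz+dz])
    return np.array(out)
for pz in (160,165,170): print(pz,np.round(proj(sc,clip(pz)),1).tolist())
c,q=np.cos(.225),np.sin(.225)
for (x,y,z) in ((-2,-80,98),(2,-80,98),(2,-15,98),(2,15,98),(2,80,98),(0,0,123)):
    print((x,y,z),np.round(proj(sc,[[519.3+c*x-q*y,19.4+q*x+c*y,z]]),1))
E
```

```text
[522.81690811 -31.48205254 192.99201442]
160 [[286.9, 244.1], [302.2, 245.5], [288.0, 241.0], [303.0, 242.3], [288.0, 223.1], [303.4, 224.4]]
165 [[286.8, 242.6], [302.1, 243.9], [287.8, 239.5], [302.9, 240.8], [287.9, 221.5], [303.3, 222.8]]
170 [[286.6, 241.0], [302.0, 242.4], [287.6, 237.9], [302.8, 239.3], [287.7, 219.8], [303.2, 221.1]]
(-2, -80, 98) [[281.2 241.8]]
(2, -80, 98) [[280.8 243.3]]
(2, -15, 98) [[312.7 246.2]]
(2, 15, 98) [[327.5 247.5]]
(2, 80, 98) [[359.9 250.4]]
(0, 0, 123) [[320.1 238.6]]
```

View pics/s15d.png

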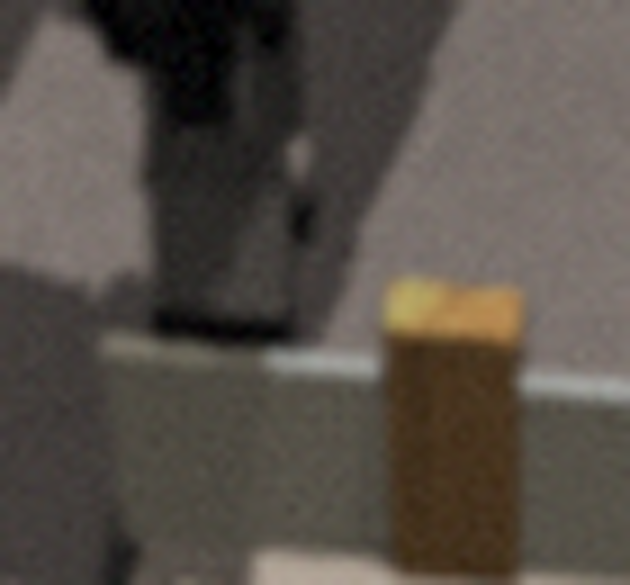

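```bash
cat > cfit.py <<'E'
from fit import *
CT=np.load('CT.npy')
f=dict(load('w14'))
f['world_to_cam']=CT   # points given in tool frame
g=lambda L:np.array(L,float)/5+[270-.4,215-.4]
def half(side,a,pt):  # side -1 a, +1 b ; pt (x outward, y, z) shut
    x,y,z=pt; c,s=np.cos(a),np.sin(a)
    return np.array([side*(x*c - z*s), y, z*c + x*s])
def pts(p):
    xc,yc,zd,tilt,a=p  # pivot in tool; zd depth along tool z; tilt
    L=[]
    for side in (-1,1):
        L+= [half(side,a/2,(12.5,15,-40)),half(side,a/2,(.5,15,-40)),half(side,a/2,(24,16,45))]
    L+=[np.array([0,18,0]),np.array([-7.5,18,0]),np.array([7.5,18,0])]
    L=np.array(L); c,s=np.cos(tilt),np.sin(tilt)
    X=L[:,0]*c-L[:,2]*s; Z=L[:,0]*s+L[:,2]*c
    return np.c_[xc+L[:,1], yc+X, zd-Z]   # tool x = clip y, tool y = clip x, tool z down
obs=g([(123,50),(218,45),(118,358),(522,62),(428,50),(383,365),(304,122),(228,125),(380,130)])
w=np.array([1,.6,.5,1,.6,.5,1,1,1])
def res(p): return ((proj(f,pts(p))-obs)*w[:,None]).ravel()
o=least_squares(res,[1.5,5,25,.09,.55],loss='soft_l1'); p=o.x
print(np.round(p,3)); print(np.round(proj(f,pts(p))-obs,1).tolist()); print(np.round(pts(p),1).tolist())
J=o.jac; print('sd',np.sqrt(np.diag(np.linalg.inv(J.T@J)))*.7)
E
python3 cfit.py
python3 - <<'E'
from fit import *
print(r.sense()['clock'])
f=r.grab_frame('scene');w=r.grab_frame('wrist')
for n,k in (('s',f),('w',w)):
  for t in ('clip_pivot','clip_lip_a','clip_bar_a','card_edge_r'): print(n,t,[(np.round(d['position'],1),round(d['conf'],2)) for d in r.mark_of(k,t)])
print(r.sense()['eef_pos'])
E
```

```text
[ 0.982  3.816 33.425  0.097  0.588]
[[-0.0, 0.4], [1.0, 0.3], [0.5, -0.7], [0.8, 0.1], [-0.3, 0.4], [1.1, 0.1], [-0.4, 0.5], [-0.4, -0.5], [-0.4, -0.6]]
[[16.0, -16.3, 70.2], [16.0, -4.5, 72.6], [17.0, -10.9, -15.4], [16.0, 30.6, 65.6], [16.0, 19.5, 70.2], [17.0, 8.9, -17.3], [19.0, 3.8, 33.4], [19.0, -3.6, 34.2], [19.0, 11.3, 32.7]]
sd [0.62330481 0.16819448 1.80622013 0.0057152  0.01159555]
18.7
s clip_pivot [(array([ 463.4, -381.1,   37.7]), 0.88), (array([529.8, -31.3, 163.4]), 0.57), (array([519. ,  20.3,  11.9]), 0.51)]
s clip_lip_a [(array([ 4.660e+02, -3.804e+02, -3.000e-01]), 0.91), (array([520.6, -30.5, 124.9]), 0.86), (array([541. , -21.3, 127.2]), 0.84), (array([ 469. , -377.9,   -0.9]), 0.56)]
s clip_bar_a [(array([514.4, -33. , 215.9]), 0.87), (array([ 459.7, -401.5,   85.1]), 0.77), (array([533.5, -26.5, 216. ]), 0.57), (array([ 472.2, -351.6,   87.1]), 0.52)]
s card_edge_r [(array([341.2, 302.5,  61.9]), 0.98), (array([287.4, 360.3,  60.2]), 0.74), (array([509.5,  69. ,  97.8]), 0.58), (array([529. , -24.9,  99.6]), 0.56), (array([363.6, 120.2,  14.3]), 0.5)]
w clip_pivot [(array([529.9, -29.6, 166.5]), 0.82), (array([692.2, 149.1,  27.9]), 0.71), (array([514.5, -35.8, 210.5]), 0.69), (array([531.2, -31. ,  96.9]), 0.54)]
w clip_lip_a [(array([541.9, -21.7, 130.4]), 0.92)]
w clip_bar_a [(array([513.6, -33.9, 213.7]), 0.85), (array([533. , -28.5, 216.8]), 0.6)]
w card_edge_r [(array([528.8, -31.4,  95.7]), 0.89), (array([507.7,  71.7,  97.5]), 0.6)]
[523.12737781 -31.68953567 193.42436502]
```

Emit:
move_arm(targets=[-1,0,0,0.5,0,-1,0,0,1.2,0,-1,0,0,1.9,0,-1,0,0,2.3,0,-1,0,0,2.5,0,-1,0,0,2.5,0])

```text
clock: 19.8
eef_pos: [522.9, -31.4, 168.0]
tcp_rot: [-3.141, -0.0, 1.795]
contact_force: [-0.4, 0.7, -0.5]
opening: 0.318
```

```bash
python3 - <<'E'
from fit import *
s=r.sense(); print(s['eef_pos'],s['clock'],s['contact_force'],s['tcp_rot'],s['opening'])
f=shot('wrist','w16');sc=shot('scene','s16')
cv2.imwrite('pics/w16d.png',cv2.resize(f['img'][140:340,240:420],None,fx=3.3,fy=3,interpolation=cv2.INTER_CUBIC))
cv2.imwrite('pics/s16c.png',cv2.resize(sc['img'][205:270,270:340],None,fx=9,fy=9,interpolation=cv2.INTER_CUBIC))
E
```

```text
[522.9148047  -31.38861574 167.95761198] 19.8 [-0.41434231  0.67301656 -0.471183  ] [-3.14085530e+00 -2.04116229e-04  1.79461669e+00] 0.3180641358175234
```

View pics/w16d.png

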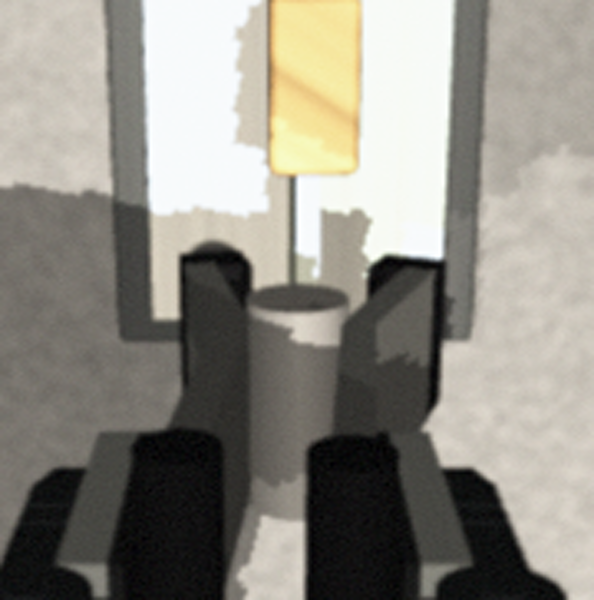

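View pics/s16c.png

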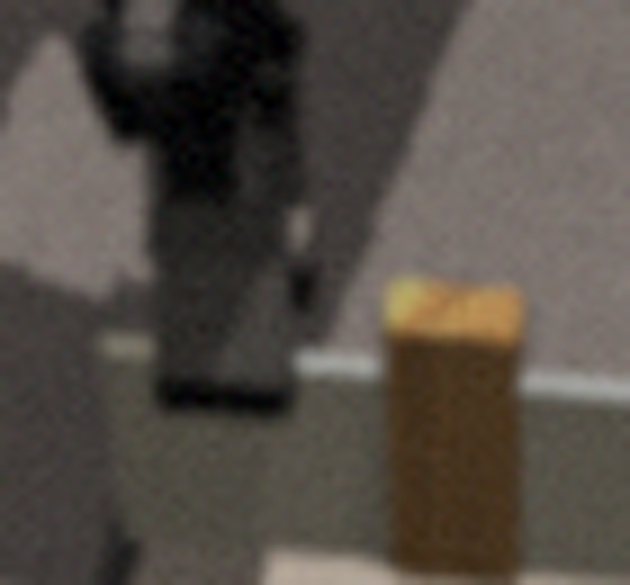

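Emit:
move_arm(targets=[-1,0,0,0.4,0,-1,0,0,0.8,0,-1,0,0,1.1,0,-1,0,0,1.3,0,-1,0,0,1.3,0,-1,0,0,1.3,0])

```text
clock: 20.5
eef_pos: [523.2, -31.4, 155.4]
tcp_rot: [-3.142, -0.0, 1.795]
contact_force: [-0.1, -0.2, -0.9]
opening: 0.318
```

```bash
python3 - <<'E'
from fit import *
s=r.sense(); print(s['eef_pos'],s['clock'],s['contact_force'],s['tcp_rot'],s['opening'])
f=shot('wrist','w17');sc=shot('scene','s17')
for n,k in (('s',sc),('w',f)):
  for t in ('clip_pivot','clip_lip_a','clip_bar_a','card_edge_r'): print(n,t,[(np.round(d['position'],1),round(d['conf'],2)) for d in r.mark_of(k,t) if abs(d['position'][0]-525)<40 and abs(d['position'][1]+30)<30])
tp=shot('top','t17')
cv2.imwrite('pics/w17d.png',cv2.resize(f['img'][140:340,240:420],None,fx=3.3,fy=3,interpolation=cv2.INTER_CUBIC))
cv2.imwrite('pics/s17c.png',cv2.resize(sc['img'][205:270,270:340],None,fx=9,fy=9,interpolation=cv2.INTER_CUBIC))
E
```

```text
[523.15916806 -31.4299792  155.38599553] 20.5 [-0.05322395 -0.15858857 -0.89610957] [-3.14154686e+00 -3.30371050e-05  1.79453819e+00] 0.31797496421898735
s clip_pivot []
s clip_lip_a [(array([522.3, -28.8,  88.3]), 0.67), (array([541.1, -23.8,  92.1]), 0.57)]
s clip_bar_a [(array([512.6, -34.5, 173.7]), 0.57)]
s card_edge_r [(array([531.5, -28.3, 100.5]), 0.59)]
w clip_pivot [(array([531.3, -27.3, 128.8]), 0.63)]
w clip_lip_a [(array([537.4, -24.8,  94.9]), 0.86), (array([519.5, -27.3,  86.7]), 0.59)]
w clip_bar_a [(array([512.1, -33.7, 176.5]), 0.92), (array([532.8, -29.2, 178.8]), 0.75)]
w card_edge_r [(array([532.5, -28.4, 179.6]), 0.72)]
```

View pics/w17d.png

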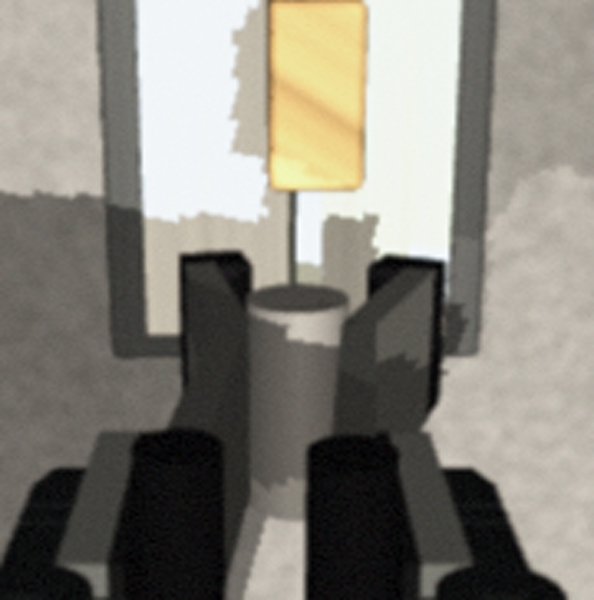

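View pics/s17c.png

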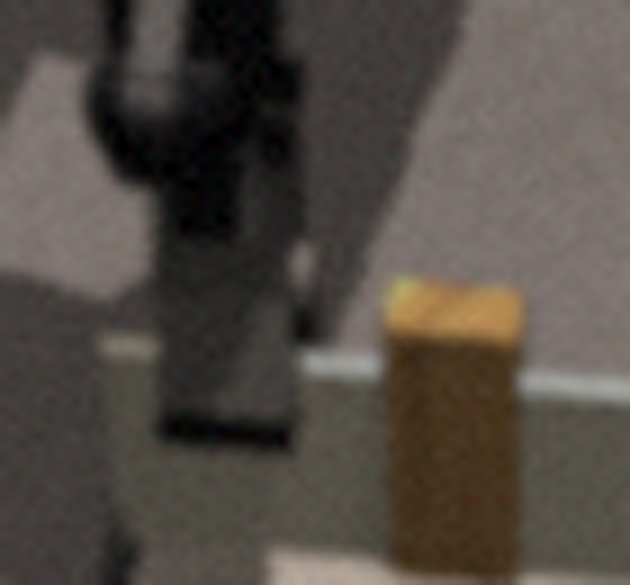

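View pics/t17.png

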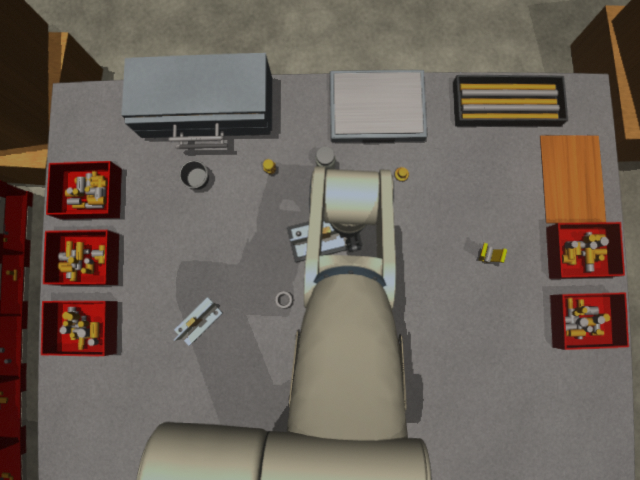

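Emit:
move_arm(targets=[-1,0,0,0.2,0,-1,0,0,0.4,0,-1,0,0,0.5,0,-1,0,0,0.5,0,-1,0,0,0.5,0,-1,0,0,0.5,0])

```text
clock: 21.65
eef_pos: [523.2, -31.5, 150.4]
tcp_rot: [3.142, 0.0, 1.795]
contact_force: [-0.3, -0.4, -1.7]
opening: 0.321
```

```bash
python3 - <<'E'
from fit import *
s=r.sense(); print(s['eef_pos'],s['clock'],s['contact_force'],s['tcp_rot'],s['opening'])
f=shot('wrist','w18');sc=shot('scene','s18')
for n,k in (('s',sc),('w',f)):
  for t in ('clip_pivot','clip_lip_a','clip_bar_a','card_edge_r'): print(n,t,[(np.round(d['position'],1),round(d['conf'],2)) for d in r.mark_of(k,t) if abs(d['position'][0]-525)<40 and abs(d['position'][1]+30)<30])
a=cv2.resize(f['img'][140:340,240:420],(400,444),interpolation=cv2.INTER_CUBIC); b=cv2.resize(sc['img'][205:270,275:335],(400,444),interpolation=cv2.INTER_CUBIC)
cv2.imwrite('pics/c18.png',cv2.hconcat([a,b]))
E
```

```text
[523.16777733 -31.45863581 150.44517415] 21.65 [-0.28224726 -0.40467491 -1.66427494] [3.14153717e+00 3.06489770e-05 1.79451684e+00] 0.32070931406302183
s clip_pivot [(array([529.1, -29.4, 126.7]), 0.85), (array([526. , -26.8,  98.6]), 0.24)]
s clip_lip_a [(array([519.8, -30.9,  82.8]), 0.91), (array([540.6, -23.5,  87.7]), 0.72)]
s clip_bar_a [(array([532.1, -26. , 173. ]), 0.92), (array([515.1, -34.3, 172.6]), 0.65)]
s card_edge_r [(array([528.7, -25.8,  98.9]), 0.6)]
w clip_pivot [(array([529.8, -28.5, 126.8]), 0.96)]
w clip_lip_a [(array([521.9, -27.5,  83.3]), 0.74), (array([543.2, -21.9,  89.6]), 0.6)]
w clip_bar_a [(array([514.1, -32.8, 167.7]), 0.76), (array([533.5, -28.1, 173.6]), 0.65)]
w card_edge_r []
```

View pics/c18.png

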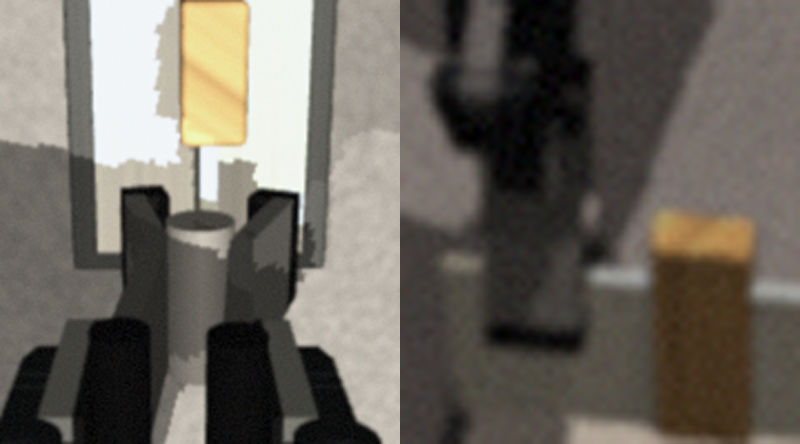

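```bash
python3 - <<'E'
from h import *
s=r.sense(); print(s['clock'],s['eef_pos'],s['qvel'].round(4),s['contact_force'])
r.sign_off()
E
```

```text
22.15 [523.12721689 -31.45102582 150.41648135] [ 0.0016 -0.0009  0.0005  0.0004 -0.0008  0.0004] [ 0.32850023 -0.88621752 -0.98884897]
the job is handed in; nothing more can be done
```

I lowered the larger stand onto both pins and let go. I then pinched the grey clip open and brought it down over the card edge on the -y side of the post. I handed in at 22.15 s with the clip still held open. The sign-off gave no verdict.

**Stand:** it pressed on the block with 12 N before I let go. The pictures afterwards show both pins centred in their holes and the plate square on the block.

**Clip at hand-in:**
- **Opening:** the gripper stood at 0.32, about 27 mm over the bars. A fit to a wrist picture gave a jaw angle of about 0.59 rad. The grip was 40 N and the arm was still, with about 1 N on the wrist beyond the clip's weight, so there was no sign of contact with the stand.
- **Lips:** one stands on each side, about 9 and 12 mm off the card's mid-plane, with lower edges at about z = 83 and 88.6 mm. The card edge is at 98 mm, so they reach roughly 15 and 9 mm below it.
- **Position along the card:** the clip sits within a few millimetres of the edge's middle.

**Disagreements and flaws:**
- The clip leans about 0.1 rad in the grip, so one lip hangs roughly 5 mm lower than the other. I shifted the tool about 8 mm sideways to make up for it.
- Before the final lowering, the lip height measured from the scene picture, the wrist fit and the networks differed by up to about 10 mm. I went 5 mm deeper so that both lips would be at least 5 mm below the edge by all three.
- The top and scene cameras differed by about 5 mm in absolute position, so I placed the stand by the wrist camera's relative measurements.

I saw no bystander or look-alike displaced in the last pictures, but I did not measure them again.

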